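Load the battery charging station and set its push-to-turn selector

ROBOT

A 7-joint arm with a two-finger parallel gripper is mounted at the origin on the work surface. World frame = base frame: x ahead of the robot, y to its left, z up, the work surface at z = 0. Lengths are in m, angles in rad, forces in N, time in s.
With the tool pointing down it reaches from about 0.4 to 0.925 m from the base axis. Payload 5.6 kg.
Tool frame: the origin (TCP) lies between the finger pads; the fingertips stand 25 mm ahead of it and the grasp point (between the pads) lies 6 mm ahead of it (ctrl.finger_overhang is the distance from the TCP to the fingertips, in m); z points along the fingers, y is the line along which they close (so a half turn about z gives the same grasp; the last joint's range is limited). The gripper opens to 85 mm and grips with 20 to 120 N. Pads are 22 mm wide; open, the fingers measure 114 mm over their backs; the gripper's body (76 mm by 85 mm) begins 54 mm behind the grasp point. The pads swing forward as they close: fully open they stand 13 mm farther back than shut.
Start: joints at [-1.184, 0.468, -0.012, 1.603, 0.006, 1.071, -0.056], TCP at [0.271, 0.591, 0.256] pointing down, gripper open.
Joint ranges: [-2.53, 2.53], [-0.31, 2.02], [-1.57, 1.55], [0.28, 2.44], [-1.29, 4.43], [0.15, 1.84], [-2.92, 2.92]. Speed limits (rad/s): [2.57, 2.57, 3.14, 3.14, 3.14, 3.14, 3.14].

INTERFACE

Orientations are given as a unit quaternion [w, x, y, z].
In Python, from plant import ctrl gives the robot as it stands.
- The arm moves only by the shell command python3 -m creep 'ROWS' [OPENING]. ROWS is JSON, a list of rows, each a list of 2 entries, a list of its own where there are three numbers: the shift along the tool's x, y, z as a fraction of full scale, then the turn, a rotation vector about the tool's x, y, z as a fraction of full scale. A call has 1 to 8 rows; each row is the pose to reach, as a shift and turn from the pose commanded when the call began, along the tool's axes at that moment; what a row does not reach only later rows make up. Full scale, the value 1, is 0.4 m for a shift and pi/2 rad for a turn. A row lasts 1/12 s, in which the tool goes at most 41.7 mm and 7.16 degrees, less where a joint would pass 70% of its speed; a pose out of reach is approached as far as the arm can. A call with a number of a shift or a turn outside -1 to 1 is refused whole. A call with a gripper value outside its range is refused whole. OPENING is the opening, from 0 (shut) to 1 (fully open), set as the call begins (- or left out, the last holds). The fingers move at their own pace and stop on an object; the grip force is fixed at half the most. Time passes only in rows, so rows that repeat a pose let the fingers close. It gives the time, the measured TCP pose, the force, the opening and the grip force at its end, in the units of the state.
- ctrl.observe(): the state, without advancing time (a new reading comes with each control period).
- ctrl.grab_frame(name): name is "side" or "top" or "wrist"; returns a dict with "img" (420x560x3 uint8, blue, green, red), "camera_matrix" (3x3 intrinsics, pixels), "R" (3x3) and "t" (3): a world point X has camera coordinates R X + t; the wrist camera has in their place "hand_eye" (4x4, takes a point from camera to tool coordinates, whose origin is the TCP and whose axes are the flange's). Camera axes: x right, y down, z forward; pixel columns grow to the right and rows downward; lengths in m; the calibration is good to about 2 mm. A picture is of the moment at which its call begins: read the wrist's pose just before it. There is no depth.
- ctrl.finish_job(): hands the job in; it is judged then, once.
The state is a dict: "t": time; "joint_positions": joint angles; "dq": joint speeds; "joint_torque": joint torques, N m; "tcp_pos": TCP position; "orientation": TCP orientation; "wrist_force": force on the tool from outside, world axes, zero at the start; "wrist_torque": the same for the moment, N m; "opening": finger opening in m; "finger_force": force on a finger pad.
Only numpy, scipy, OpenCV 4.12 (cv2) and the standard library are available. Lean on these libraries where they do the work, as an engineer would, in place of code of your own. Each camera call takes 0.05 s, during which the arm holds its last target. There are 200 camera calls.

TASK

Put the loose battery packs on charge. First switch the station's push-to-turn selector to off; then flip open the caps you need, lay one pack flat in each bay with its black plug end on the contacts away from the robot, filling the bays in order from bay 1 next to the selector with no gap, and press all the caps shut again. Only then push the selector in, turn it to the number of packs loaded and let it spring out; no cap may be open while the selector is on, and leave the lamp base, screwdriver and solder spool in front of the station where they are.

Things in the scene. Friction and masses are not known exactly. Their poses are not given: they have to be found in the camera images.
- pack1_center (a point): centre of a loose battery pack lying flat, 12 mm above its underside: 80 mm long, 34 wide, 24 high, 110 g; a blue wrapped body 66 mm long and, at its +x end, a black plug block 14 mm long, 26 wide, 18 high. x axis along the pack towards the plug, z up. Two to four packs are there; None: absent (or held)
- pack2_center (a point): centre of a loose battery pack lying flat, 12 mm above its underside: 80 mm long, 34 wide, 24 high, 110 g; a blue wrapped body 66 mm long and, at its +x end, a black plug block 14 mm long, 26 wide, 18 high. x axis along the pack towards the plug, z up. Two to four packs are there; None: absent (or held)
- pack3_center (a point): centre of a loose battery pack lying flat, 12 mm above its underside: 80 mm long, 34 wide, 24 high, 110 g; a blue wrapped body 66 mm long and, at its +x end, a black plug block 14 mm long, 26 wide, 18 high. x axis along the pack towards the plug, z up. Two to four packs are there; None: absent (or held)
- pack4_center (a point): centre of a loose battery pack lying flat, 12 mm above its underside: 80 mm long, 34 wide, 24 high, 110 g; a blue wrapped body 66 mm long and, at its +x end, a black plug block 14 mm long, 26 wide, 18 high. x axis along the pack towards the plug, z up. Two to four packs are there; None: absent (or held)
- bay1 (a point): seat of a pack's centre in bay 1 (1 white dot on the deck behind it); x along the bay, away from the robot, to its contacts, y to the left, z up. A cradle 88 mm long, 42 wide inside, floor 12 mm below this point; side and front ribs only 7 mm high, 4 thick (a pack stands 17 mm proud of them). Bays are 64 mm apart, bay 1 next to the selector
- bay2 (a point): seat of a pack's centre in bay 2 (2 white dots on the deck behind it); x along the bay, away from the robot, to its contacts, y to the left, z up. A cradle 88 mm long, 42 wide inside, floor 12 mm below this point; side and front ribs only 7 mm high, 4 thick (a pack stands 17 mm proud of them). Bays are 64 mm apart, bay 1 next to the selector
- bay3 (a point): seat of a pack's centre in bay 3 (3 white dots on the deck behind it); x along the bay, away from the robot, to its contacts, y to the left, z up. A cradle 88 mm long, 42 wide inside, floor 12 mm below this point; side and front ribs only 7 mm high, 4 thick (a pack stands 17 mm proud of them). Bays are 64 mm apart, bay 1 next to the selector
- bay4 (a point): seat of a pack's centre in bay 4 (4 white dots on the deck behind it); x along the bay, away from the robot, to its contacts, y to the left, z up. A cradle 88 mm long, 42 wide inside, floor 12 mm below this point; side and front ribs only 7 mm high, 4 thick (a pack stands 17 mm proud of them). Bays are 64 mm apart, bay 1 next to the selector
- cap1 (a joint): clear hinged cap over bay 1, rad: 0 shut, 1.57 upright, 2.0 stop, leaning away from the robot. Stiff hinge (0.03 N m), stays where left. Hinge line along the bay's y, 54 mm along x from the bay point, 18 mm above it. Cap 40 mm wide, 4 thick, reaching 105 mm from the hinge; shut, its top face is 1 mm above the hinge line, its underside 3 mm above a seated pack
- cap2 (a joint): clear hinged cap over bay 2, rad: 0 shut, 1.57 upright, 2.0 stop, leaning away from the robot. Stiff hinge (0.03 N m), stays where left. Hinge line along the bay's y, 54 mm along x from the bay point, 18 mm above it. Cap 40 mm wide, 4 thick, reaching 105 mm from the hinge; shut, its top face is 1 mm above the hinge line, its underside 3 mm above a seated pack
- cap3 (a joint): clear hinged cap over bay 3, rad: 0 shut, 1.57 upright, 2.0 stop, leaning away from the robot. Stiff hinge (0.03 N m), stays where left. Hinge line along the bay's y, 54 mm along x from the bay point, 18 mm above it. Cap 40 mm wide, 4 thick, reaching 105 mm from the hinge; shut, its top face is 1 mm above the hinge line, its underside 3 mm above a seated pack
- cap4 (a joint): clear hinged cap over bay 4, rad: 0 shut, 1.57 upright, 2.0 stop, leaning away from the robot. Stiff hinge (0.03 N m), stays where left. Hinge line along the bay's y, 54 mm along x from the bay point, 18 mm above it. Cap 40 mm wide, 4 thick, reaching 105 mm from the hinge; shut, its top face is 1 mm above the hinge line, its underside 3 mm above a seated pack
- cap1_tab (a point): middle of cap 1's black thumb tab (all caps have the same): it stands square on the cap's outer face at the free edge, 102 mm from the hinge line; 26 mm wide (y), 5 thick (x), 22 tall above that face; this point is 11 mm above the face. Pinch it and swing it up round the hinge to open the cap. When the cap is shut: x away from the robot, z up
- selector (a joint): selector angle, rad, growing clockwise from above: 0 off (white bar on the dial), then every 30 degrees: 0.524 one dot, 1.047 two, 1.571 three, 2.094 four; at k it energises bays 1 to k. It turns only while pushed in; let go, it springs out into the nearest position and locks with 0.05 rad of play (midway between two it may stay in, balanced)
- selector_push (a joint): how far the selector is pushed in (straight down), m: 0 out and locked, 0.012 stop; free to turn from 0.011. The spring takes 3.5 N to start and 9.5 N at the stop
- selector_grip (a point): on the selector's vertical axis, 11 mm below the top of its black grip bar; x along the bar towards its pointer end (white line), z up. Bar 58 mm long, 14 thick, 28 tall, on a round skirt 64 mm across whose top is 16 mm below this point; all sink by selector_push. At off the bar points 60 degrees counter-clockwise (from above) of the bays' x axis, at two dots along it
- deck (a point): middle of the top of the station's rear deck, behind the four bays, 46 mm above the bench; x away from the robot, z up. The station is a grey box fixed to the bench, 353 mm wide (y), 170 deep (x), 16 high under the bays, 46 at the deck, 36 at the selector housing, its left end seen from the robot
- lamp_base: round aluminium lamp base, a shallow dish 100 mm across, 28 mm high; origin under its centre; a bystander
- screwdriver: screwdriver with a yellow handle, 190 mm long, 26 mm thick, lying; origin half-way along, at bench level; a bystander
- solder_spool: steel solder spool, 54 mm across, 42 mm high; origin under its centre; a bystander
Not all that is in view belongs to the job. Leave any green, red or yellow look-alike of the part that bears pack2_center alone.

How it is judged:
By the outcome, as a careful person would: the job done as asked, in the order asked, and still so for the second after the job is handed in, with the robot touching nothing.
Of pack1, pack2, pack3, pack4 only 2 to 4 are there at a start; the rules pass over those that are not, and their reading is None.
At some moment in a run one of pack1, pack2, pack3, pack4 may be knocked a few centimetres aside while the robot is not near it.
Once in a run the grip may slacken for a moment while it holds something.
It also fails if it takes over 210 s, if anything falls off the work surface, if the arm or the gripper's body presses on something with over 40 N, if the wrist force passes 120 N, or if a joint passes its speed limit or range.

## Working session

There is one attempt and no reset: what is moved stays moved. The work goes in short steps, Python scripts to look and compute and a shell command to move; the robot and the scene stay as the last step left them, time stands still between calls to the robot, and variables do not carry over. Pictures are saved under pics/ and viewed, at most 14 in all, crops included, and the job is handed in when it is done.

```bash
ls; mkdir -p pics; python3 - <<'E'
from plant import ctrl
import cv2
s=ctrl.observe();print(s)
for n in("top","side"):
    f=ctrl.grab_frame(n);cv2.imwrite(f"pics/{n}0.png",f["img"]);print(n,f["camera_matrix"],f["R"],f["t"])
f=ctrl.grab_frame("wrist");cv2.imwrite("pics/wrist0.png",f["img"]);print(f["camera_matrix"],f["hand_eye"])
E
```

```text
pics
{'t': 0.0, 'joint_positions': array([-1.18401537,  0.46840997, -0.01162354,  1.60364123,  0.00601693,
        1.07136043, -0.05628346]), 'dq': array([ 1.17383508e-03, -1.21786376e-03, -8.78139724e-04, -4.97596219e-05,
        6.77038673e-04,  2.17486313e-03,  1.24981948e-04]), 'joint_torque': array([-2.39019300e-04, -5.32388055e+01,  2.16801034e-02, -2.51315010e+01,
        1.14728409e-02,  7.51316082e-03,  1.38262880e-05]), 'tcp_pos': array([0.27067485, 0.59039697, 0.25530972]), 'orientation': array([-1.26465379e-04,  2.13250463e-01,  9.76997157e-01, -8.83223978e-04]), 'wrist_force': array([-0.60509058, -0.29664018,  0.0514174 ]), 'wrist_torque': array([ 0.0378438 , -0.04002642, -0.00676437]), 'finger_force': 0.0, 'opening': 0.08500412097614563}
top [[546.84578129   0.         272.38602455]
 [  0.         546.84578129 208.12456935]
 [  0.           0.           1.        ]] [[-0.03122942 -0.99950912  0.00249854]
 [-0.99841719  0.03107813 -0.04687489]
 [ 0.04677423 -0.00395846 -0.99889764]] [0.03202997 0.48701491 1.46673341]
side [[497.57276749   0.         282.30048743]
 [  0.         497.57276749 200.6552126 ]
 [  0.           0.           1.        ]] [[ 0.97810296 -0.20738698  0.01747127]
 [-0.12074145 -0.63381809 -0.76400009]
 [ 0.16951728  0.74516124 -0.64497955]] [-0.47926867  0.16185587  1.1554712 ]
[[304.07189481   0.         282.05652586]
 [  0.         304.07189481 209.67354925]
 [  0.           0.           1.        ]] [[ 8.63288507e-04 -9.46752446e-01 -3.21961272e-01  8.28392679e-02]
 [ 9.99999622e-01  7.83330345e-04  3.77897190e-04 -1.19491049e-03]
 [-1.05573055e-04 -3.21961477e-01  9.46752764e-01 -1.18249265e-01]
 [ 0.00000000e+00  0.00000000e+00  0.00000000e+00  1.00000000e+00]]
```

View pics/top0.png

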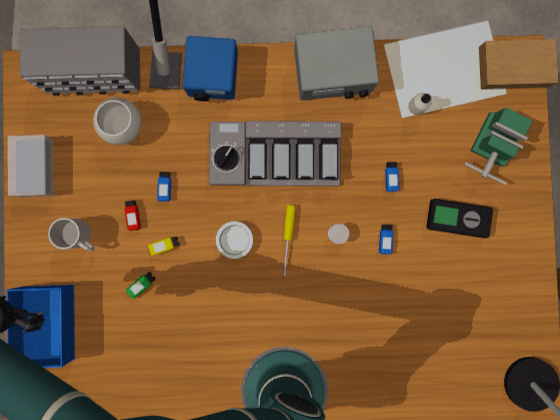

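View pics/side0.png

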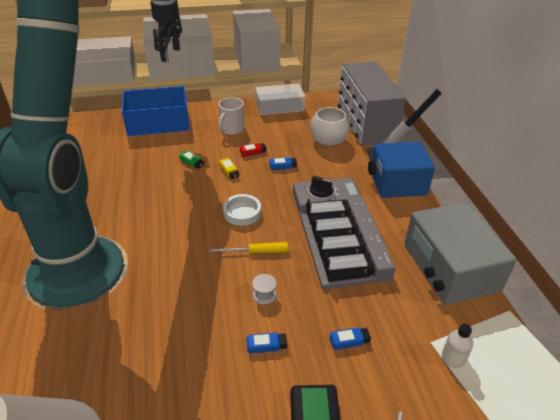

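Top view: there are three blue packs, at px (164,187), (392,177) and (386,240), all with plugs up/away. The station is at (210–340, 122–186) with the selector at (228,157) and four shut caps. The lamp base is at (235,240), the screwdriver at (290,225) and the spool at (338,234). The side view agrees and shows no fourth pack.

```bash
cat > h.py <<'E'
import numpy as np, cv2, sys
from scipy.spatial.transform import Rotation as Ro
from plant import ctrl
def q2R(q): return Ro.from_quat([q[1],q[2],q[3],q[0]])
def cam(name):
    s=ctrl.observe(); f=ctrl.grab_frame(name); K=f["camera_matrix"]
    if name=="wrist":
        T=np.eye(4);T[:3,:3]=q2R(s["orientation"]).as_matrix();T[:3,3]=s["tcp_pos"];T=T@f["hand_eye"]
        C=T[:3,3];Rw=T[:3,:3]
    else: Rw=f["R"].T;C=-Rw@f["t"]
    return f["img"],K,Rw,C
def cast(c,px,z):
    _,K,Rw,C=c; px=np.atleast_2d(px).astype(float)
    d=(Rw@np.linalg.inv(K)@np.c_[px,np.ones(len(px))].T).T
    return C+d*((z-C[2])/d[:,2])[:,None]
def proj(c,X):
    _,K,Rw,C=c; p=(K@(Rw.T@(np.atleast_2d(X)-C).T)).T
    return p[:,:2]/p[:,2:]
def down(yaw):  # tool z down, tool x at world angle yaw
    x=np.array([np.cos(yaw),np.sin(yaw),0]);z=np.array([0,0,-1.]);return Ro.from_matrix(np.c_[x,np.cross(z,x),z])
def rows(P,R,P0=None,R0=None):
    s=ctrl.observe();P0=s["tcp_pos"] if P0 is None else P0;R0=q2R(s["orientation"]) if R0 is None else R0
    P=np.asarray(P,float)
    sh=R0.inv().apply(P-P0)/.4; tu=(R0.inv()*R).as_rotvec()/(np.pi/2)
    return np.round(sh,4).tolist(),np.round(tu,4).tolist()
def blobs(m,amin):
    cs,_=cv2.findContours(m.astype(np.uint8),cv2.RETR_EXTERNAL,cv2.CHAIN_APPROX_NONE)
    return [c for c in cs if cv2.contourArea(c)>=amin]
E
python3 - <<'E'
from h import *
c=cam("top");h=cv2.cvtColor(c[0],cv2.COLOR_BGR2HSV)
m=cv2.inRange(h,(100,150,60),(125,255,255))>0
for b in blobs(m,60):
    r=cv2.minAreaRect(b);print("blue",np.round(r[0]),np.round(r[1]),round(r[2]),cast(c,[r[0]],.022).round(3))
m=(c[0].min(2)>190);m[:118]=0;m[190:]=0;m[:,:205]=0;m[:,345:]=0
for b in blobs(m,0):
    p=b[:,0].mean(0);print("w",p.round(1),len(b),cast(c,[p],.046).round(3))
print("station corners",cast(c,[(210,122),(340,122),(340,186),(210,186)],.04).round(3))
print("sel",cast(c,[(228,157)],.06).round(3))
cv2.imwrite("pics/st.png",cv2.resize(c[0][115:195,200:350],None,fx=5,fy=5,interpolation=cv2.INTER_CUBIC))
print(rows([.55,.12,.36],down(np.pi)))
E
```

```text
blue [ 40. 326.] [82. 67.] 89 [[0.193 0.643 0.022]]
blue [386. 241.] [13. 24.] 4 [[ 0.39  -0.284  0.022]]
blue [164. 188.] [23. 12.] 90 [[0.549 0.306 0.022]]
blue [392. 178.] [23. 12.] 90 [[ 0.557 -0.307  0.022]]
blue [209.  67.] [50. 59.] 4 [[0.876 0.178 0.022]]
station corners [[ 0.722  0.176  0.04 ]
 [ 0.711 -0.171  0.04 ]
 [ 0.54  -0.164  0.04 ]
 [ 0.55   0.181  0.04 ]]
sel [[0.623 0.129 0.06 ]]
([-1.1249, -0.7788, -0.2599], [-0.0007, -0.0001, -0.2736])
```

View pics/st.png

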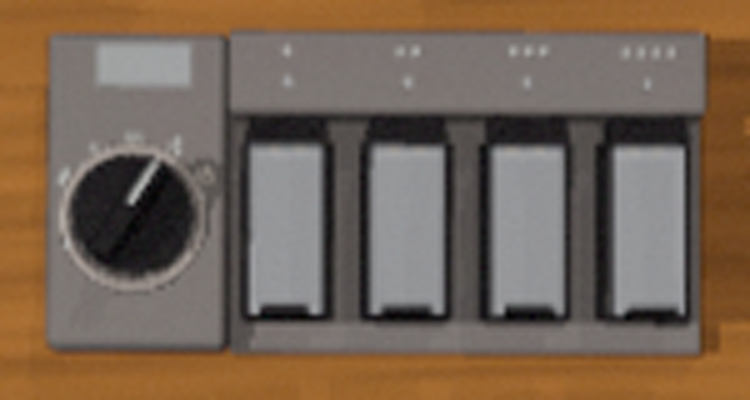

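Zoomed: the selector pointer is up-right at about the "three dots" position, so off is roughly 90° counter-clockwise. All caps are shut, with the tabs at the near edge. Next I move the wrist camera over the station.

```bash
python3 -m creep '[[[-0.2,-0.15,0.01],[0,0,-0.07]],[[-0.4,-0.3,0.03],[0,0,-0.14]],[[-0.63,-0.48,0.05],[0,0,-0.2736]],[[-0.63,-0.48,0.05],[0,0,-0.2736]],[[-0.63,-0.48,0.05],[0,0,-0.2736]],[[-0.63,-0.48,0.05],[0,0,-0.2736]],[[-0.63,-0.48,0.05],[0,0,-0.2736]],[[-0.63,-0.48,0.05],[0,0,-0.2736]]]' && python3 -m creep '[[[-0.375,-0.7,0.05],[0,0,0]],[[-0.375,-0.7,0.05],[0,0,0]],[[-0.375,-0.7,0.05],[0,0,0]],[[-0.375,-0.7,0.05],[0,0,0]],[[-0.375,-0.7,0.05],[0,0,0]],[[-0.375,-0.7,0.05],[0,0,0]],[[-0.375,-0.7,0.05],[0,0,0]],[[-0.375,-0.7,0.05],[0,0,0]]]' && python3 - <<'E'
from h import *
for i in range(4): c=cam("wrist")
cv2.imwrite("pics/w1.png",c[0]);s=ctrl.observe();print(s["tcp_pos"],s["orientation"],s["dq"].max())
g=c[0].min(2)
print("corners px predicted",proj(c,[(.722,.176,.04),(.711,-.171,.04),(.54,-.164,.016),(.55,.181,.036),(.623,.129,.06)]).round())
E
```

```text
t: 0.87
tcp_pos: [0.4219, 0.3067, 0.2361]
orientation: [0.0, 0.002, 1.0, -0.001]
wrist_force: [0.1, -0.3, 0.4]
opening: 0.0853
finger_force: 0.0
t: 1.53
tcp_pos: [0.5712, 0.0264, 0.2162]
orientation: [0.0, 0.002, 1.0, -0.001]
wrist_force: [-0.1, 0.4, 0.6]
opening: 0.0854
finger_force: 0.0
[0.56974656 0.03082301 0.21590065] [-4.29365085e-04  8.99866133e-04  9.99999498e-01  9.64497403e-05] 0.010767694843023872
corners px predicted [[411. 319.]
 [111. 312.]
 [100. 161.]
 [437. 173.]
 [384. 250.]]
```

View pics/w1.png

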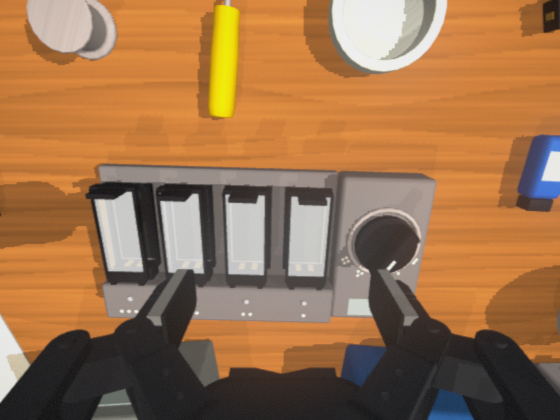

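Wrist view (robot side up): the front edge of the station runs (102,166)–(337,173) and the deck's rear edge (108,317)–(331,321). The selector is at (386,243) with its white pointer line near (390,267). The deck dots are near y≈300–315.

```bash
python3 - <<'E'
from h import *
c=cam("wrist");im=c[0].astype(int);g=cv2.cvtColor(c[0],cv2.COLOR_BGR2GRAY)
# deck dots
roi=g[285:322].astype(int);bg=cv2.medianBlur(g,11)[285:322].astype(int)
for b in blobs((roi-bg>25),0):
    p=b[:,0].mean(0)+[0,285]
    if 105<p[0]<335: print("dot",p.round(1),len(b),cast(c,[p],.046).round(4)[0,:2])
# wood/grey mask -> edges
hsv=cv2.cvtColor(c[0],cv2.COLOR_BGR2HSV);wood=hsv[...,1]>110
def fit(pts,z):
    P=cast(c,pts,z);v=P[-1]-P[0];return P[0].round(4),P[-1].round(4),np.degrees(np.arctan2(v[1],v[0])).round(2)
front=[];rear=[]
for u in range(115,330,5):
    col=wood[:,u]
    v=185
    while not col[v]: v-=1
    front.append((u,v+.5))
for u in range(225,330,5):
    col=wood[:,u];v=300
    while v<419 and not col[v]: v+=1
    rear.append((u,v-.5))
front=np.array(front);a=np.polyfit(front[:,0],front[:,1],1)
print("front",fit([(110,np.polyval(a,110)),(330,np.polyval(a,330))],.016))
rear=np.array(rear);a=np.polyfit(rear[:,0],np.array(rear)[:,1],1)
print("rear",fit([(225,np.polyval(a,225)),(330,np.polyval(a,330))],.046), rear[:,1][:8])
# tabs dark and selector dark circle/line
dark=(g<45);dark[:150]=0;dark[290:]=0
for b in blobs(dark,100): print("dark",cv2.boundingRect(b))
w=(g>150);w[:200]=0;w[285:]=0;w[:,:345]=0;w[:,430:]=0
for b in blobs(w,3):
    r=cv2.minAreaRect(b);print("white",r,cast(c,[r[0]],.074).round(4))
sk=cv2.HoughCircles(g[190:300,330:440],cv2.HOUGH_GRADIENT,1,50,param1=100,param2=15,minRadius=25,maxRadius=45);print(sk)
cv2.imwrite("pics/w2.png",cv2.resize(c[0][165:325,85:445],None,fx=2.2,fy=2.2,interpolation=cv2.INTER_CUBIC))
E
```

```text
dot [158.6 318.6] 10 [ 0.7151 -0.1109]
dot [149.3 317.1] 15 [ 0.7131 -0.1213]
dot [134.  316.2] 8 [ 0.7119 -0.1385]
dot [300.3 315.8] 9 [0.7115 0.0504]
dot [247.  314.5] 10 [ 0.7097 -0.01  ]
dot [239.6 314.1] 10 [ 0.7091 -0.0184]
dot [194. 313.] 8 [ 0.7076 -0.0699]
dot [132.8 311.2] 11 [ 0.705  -0.1387]
dot [125.6 311.1] 10 [ 0.7049 -0.1468]
dot [118.5 311. ] 10 [ 0.7048 -0.1548]
dot [301.2 303.6] 11 [0.6952 0.0511]
dot [243.4 302. ] 10 [ 0.693  -0.0134]
dot [127.2 298.6] 11 [ 0.6884 -0.1423]
dot [197.1 289.2] 10 [ 0.6764 -0.0636]
dot [152.9 287.1] 11 [ 0.6737 -0.1117]
front (array([ 0.5435, -0.151 ,  0.016 ]), array([0.551 , 0.0806, 0.016 ]), np.float64(88.15))
rear (array([ 0.7178, -0.0355,  0.046 ]), array([0.7214, 0.0846, 0.046 ]), np.float64(88.28)) [320.5 320.5 320.5 320.5 320.5 321.5 321.5 321.5]
dark (154, 185, 56, 29)
dark (84, 183, 74, 97)
white ((422.0, 280.0), (4.0, 14.0), 90.0) [[0.6477 0.167  0.074 ]]
white ((356.0, 274.0), (22.0, 20.0), 0.0) [[0.641  0.1017 0.074 ]]
white ((423.5, 264.0), (4.0, 11.0), 90.0) [[0.6301 0.1658 0.074 ]]
white ((388.50006103515625, 265.5000305175781), (2.8284268379211426, 9.899494171142578), 45.0) [[0.6317 0.1323 0.074 ]]
white ((427.0, 227.5), (1.0, 4.0), 90.0) [[0.5923 0.1635 0.074 ]]
white ((428.0, 219.0), (6.0, 2.0), 90.0) [[0.5839 0.1631 0.074 ]]
white ((387.0, 242.0), (84.0, 84.0), 90.0) [[0.6069 0.1282 0.074 ]]
[[[53.5 54.5 32.2]]]
```

View pics/w2.png

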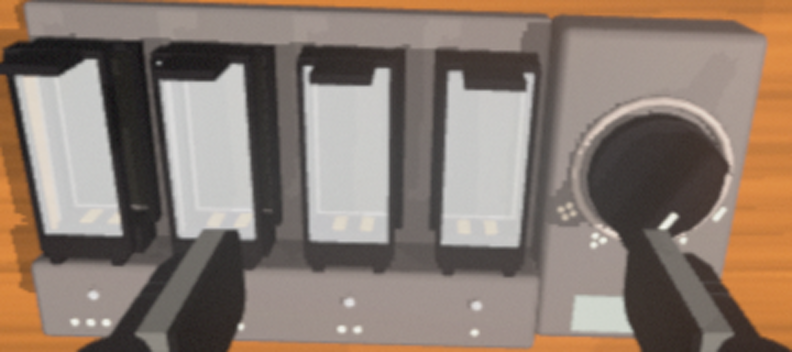

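```bash
python3 - <<'E'
from h import *
c=cam("wrist")
print("tab top rear edge",cast(c,[(296,205.5),(323,206)],.069).round(4).tolist())
print("cap free edge",cast(c,[(288,190.5),(328,190.5)],.047).round(4).tolist())
print("hinge knuckle",cast(c,[(290,288),(325,288)],.046).round(4).tolist())
t=cam("top");print("sel",[(z,cast(t,[(226.4,158)],z).round(4)[0,:2],cast(c,[(383.5,244.5)],z).round(4)[0,:2]) for z in(.036,.045,.055)])
print(rows([.57,.13,.14],down(np.pi-.0305)))
E
```

```text
tab top rear edge [[0.5722, 0.044, 0.069], [0.5726, 0.0688, 0.069]]
cap free edge [[0.5639, 0.0371, 0.047], [0.5638, 0.0761, 0.047]]
hinge knuckle [[0.6747, 0.0401, 0.046], [0.6747, 0.0785, 0.046]]
sel [(0.036, array([0.6243, 0.1354]), array([0.6269, 0.1407])), (0.045, array([0.623 , 0.1347]), array([0.6227, 0.1374])), (0.055, array([0.6216, 0.1339]), array([0.618 , 0.1337]))]
([-0.0023, 0.242, 0.1908], [0.0005, -0.0003, 0.0211])
```

```bash
python3 -m creep '[[[0,0.08,0.06],[0,0,0.0211]],[[0,0.16,0.12],[0,0,0.0211]],[[0,0.242,0.19],[0,0,0.0211]],[[0,0.242,0.19],[0,0,0.0211]],[[0,0.242,0.19],[0,0,0.0211]],[[0,0.242,0.19],[0,0,0.0211]]]' && python3 - <<'E'
from h import *
for i in range(3): c=cam("wrist")
s=ctrl.observe();print(s["tcp_pos"],s["orientation"])
cv2.imwrite("pics/w3.png",c[0])
E
```

```text
t: 2.38
tcp_pos: [0.5697, 0.1288, 0.1405]
orientation: [-0.0, 0.016, 1.0, -0.0]
wrist_force: [-0.4, -2.0, 0.5]
opening: 0.0855
finger_force: 0.0
[0.5706761  0.12697842 0.14150749] [1.04080622e-03 1.74711541e-02 9.99846826e-01 5.57065346e-06]
```

View pics/w3.png

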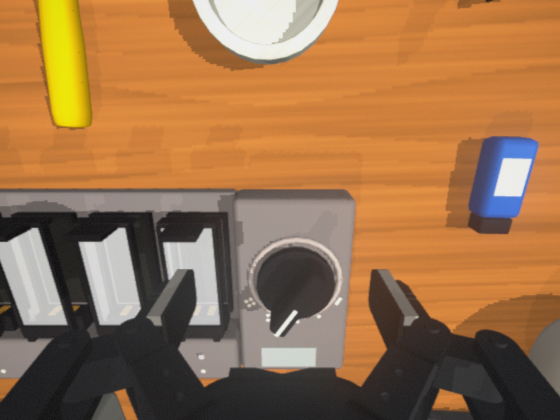

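```bash
python3 - <<'E'
from h import *
c=cam("wrist");g=cv2.cvtColor(c[0],cv2.COLOR_BGR2GRAY)
w=np.zeros_like(g);w[305:340,268:302]=g[305:340,268:302]>150
b=max(blobs(w,5),key=len);r=cv2.minAreaRect(b);bp=cv2.boxPoints(r);print(r)
e=sorted(bp.tolist());
vx,vy,x0,y0=cv2.fitLine(b,cv2.DIST_L2,0,.01,.01).ravel()
p=b[:,0]@[vx,vy]
L=[( x0+(k-x0*vx-y0*vy)*vx, y0+(k-x0*vx-y0*vy)*vy) for k in(p.min(),p.max())]
for z in(.066,.072,.078):
    P=cast(c,L,z);d=P[1]-P[0];print(z,P[:,:2].round(4).tolist(),np.hypot(*d[:2]).round(4),np.degrees(np.arctan2(d[1],d[0])).round(1))
# dark skirt mask ellipse fit
m=np.zeros_like(g);m[225:345,235:355]=g[225:345,235:355]<60
b=max(blobs(m,500),key=cv2.contourArea)
print(cv2.boundingRect(b),cv2.fitEllipse(b))
cv2.imwrite("pics/w4.png",cv2.resize(cv2.convertScaleAbs(c[0][220:350,230:360],alpha=3),None,fx=4.5,fy=4.5))
for z in(.045,.05,.055): print(z,cast(c,[(257,275),(336,283),(296,243)],z)[:,:2].round(4).tolist())
E
```

```text
((284.5, 324.5), (29.0, 33.0), 90.0)
0.066 [[0.6489, 0.1117], [0.6516, 0.1383]] 0.0268 84.4
0.072 [[0.6439, 0.1122], [0.6465, 0.138]] 0.026 84.4
0.078 [[0.6389, 0.1127], [0.6414, 0.1377]] 0.0251 84.4
(258, 248, 70, 80) ((287.2079772949219, 282.3717041015625), (51.26882553100586, 80.52544403076172), 39.742698669433594)
0.045 [[0.6155, 0.1042], [0.6251, 0.168], [0.5882, 0.1361]]
0.05 [[0.6125, 0.1048], [0.6218, 0.1671], [0.5859, 0.136]]
0.055 [[0.6095, 0.1054], [0.6186, 0.1661], [0.5835, 0.1358]]
```

View pics/w4.png

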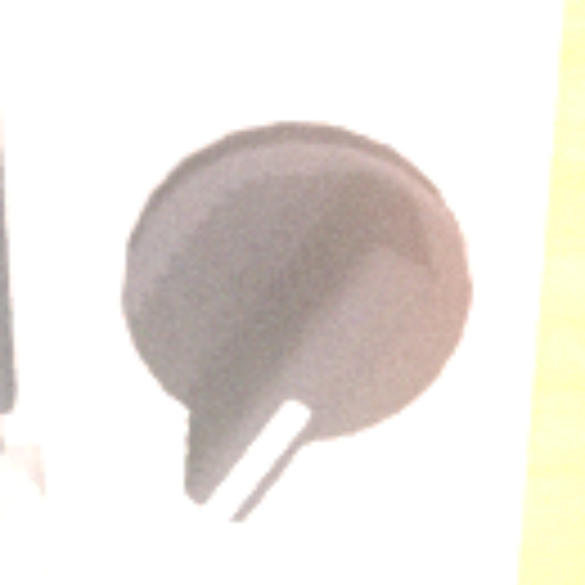

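```bash
python3 - <<'E'
from h import *
c=cam("wrist")
print(cast(c,[(257.3,283),(334.9,283),(296,247.1)],.045)[:,:2].round(4))
P=cast(c,[(279.5,333),(295.5,310)],.072);d=P[0]-P[1];print(P.round(4),np.degrees(np.arctan2(d[1],d[0])),np.hypot(*d[:2]))
print("bar end mid -29mm:",P[0]-d/np.linalg.norm(d)*.029)
E
```

```text
[[0.6229 0.104 ]
 [0.625  0.1671]
 [0.5917 0.1361]]
[[0.6499 0.1213 0.072 ]
 [0.6296 0.1338 0.072 ]] -31.61941200287275 0.02387922804737048
bar end mid -29mm: [0.62520946 0.13651304 0.072     ]
```

```bash
python3 - <<'E'
from h import *
print(ctrl.finger_overhang, ctrl.observe()["joint_positions"].round(2))
R=down(np.radians(148.25))
print(rows([.6245,.136,.125],R)); print(rows([.6245,.136,.075],R,P0=np.array([.6245,.136,.125]),R0=R))
E
```

```text
0.025 [-0.37  0.5   0.12  1.86 -0.08  0.78  1.33]
([-0.1339, 0.027, 0.0411], [0.0005, 0.0011, 0.3305])
([0.0, 0.0, 0.125], [0.0, 0.0, 0.0])
```

```bash
python3 -m creep '[[[-0.05,0.01,0.015],[0,0,0.08]],[[-0.1,0.02,0.03],[0,0,0.16]],[[-0.1339,0.027,0.0411],[0,0,0.24]],[[-0.1339,0.027,0.0411],[0,0,0.3305]],[[-0.1339,0.027,0.0411],[0,0,0.3305]],[[-0.1339,0.027,0.0411],[0,0,0.3305]],[[-0.1339,0.027,0.0411],[0,0,0.3305]],[[-0.1339,0.027,0.0411],[0,0,0.3305]]]' 0.45 && python3 - <<'E'
from h import *
for i in range(3): c=cam("wrist")
s=ctrl.observe();print(s["tcp_pos"],s["joint_positions"][6]);print(rows([.6245,.136,.075],down(np.radians(148.25))))
cv2.imwrite("pics/w5.png",cv2.convertScaleAbs(c[0],alpha=1.8))
E
```

```text
t: 3.3
tcp_pos: [0.6236, 0.1369, 0.1243]
orientation: [0.0, 0.272, 0.962, 0.0]
wrist_force: [0.3, 0.2, 0.1]
opening: 0.0385
finger_force: 0.0
[0.62377028 0.13697333 0.12422206] 0.9032973490788675
([-0.0028, -0.0012, 0.1231], [0.0004, 0.0001, 0.0015])
```

View pics/w5.png

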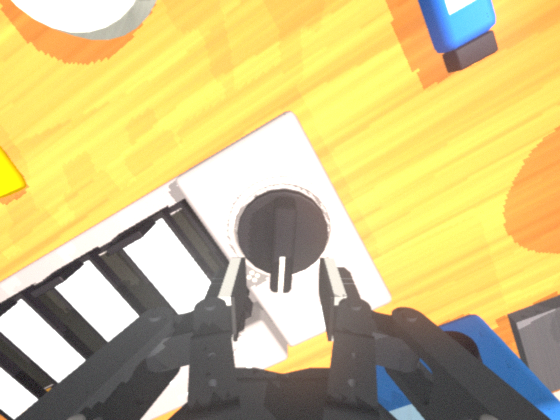

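The bar appears upright at column 283, centred between the fingers (240 and 330). I descend, grip and read the force.

```bash
python3 -m creep '[[[0,0,0.04],[0,0,0]],[[0,0,0.08],[0,0,0]],[[0,0,0.123],[0,0,0]],[[0,0,0.123],[0,0,0]]]' 0.45 && python3 -m creep '[[[0,0,0],[0,0,0]],[[0,0,0],[0,0,0]],[[0,0,0],[0,0,0]],[[0,0,0],[0,0,0]],[[0,0,0],[0,0,0]],[[0,0,0],[0,0,0]]]' 0 && python3 -m creep '[[[0,0,0.01],[0,0,0]],[[0,0,0.02],[0,0,0]],[[0,0,0.03],[0,0,0]],[[0,0,0.033],[0,0,0]],[[0,0,0.033],[0,0,0]]]'
```

```text
t: 3.78
tcp_pos: [0.6221, 0.1369, 0.072]
orientation: [-0.002, 0.272, 0.962, -0.001]
wrist_force: [-1.2, 0.7, 0.2]
opening: 0.0381
finger_force: 0.0
t: 4.28
tcp_pos: [0.6243, 0.137, 0.0756]
orientation: [0.001, 0.273, 0.962, 0.0]
wrist_force: [-1.1, -1.1, 2.4]
opening: 0.0126
finger_force: 60.5
t: 4.7
tcp_pos: [0.6244, 0.137, 0.0635]
orientation: [0.0, 0.273, 0.962, 0.0]
wrist_force: [-5.5, -2.4, 16.2]
opening: 0.013
finger_force: 62.8
```

```bash
python3 -m creep '[[[0,0,0],[0,0,-0.07]],[[0,0,0],[0,0,-0.14]],[[0,0,0],[0,0,-0.21]],[[0,0,0],[0,0,-0.28]],[[0,0,0],[0,0,-0.35]],[[0,0,0],[0,0,-0.42]],[[0,0,0],[0,0,-0.49]],[[0,0,0],[0,0,-0.5]]]' && python3 -m creep '[[[0,0,0],[0,0,-0.07]],[[0,0,0],[0,0,-0.14]],[[0,0,0],[0,0,-0.21]],[[0,0,0],[0,0,-0.28]],[[0,0,0],[0,0,-0.35]],[[0,0,0],[0,0,-0.42]],[[0,0,0],[0,0,-0.49]],[[0,0,0],[0,0,-0.5]]]' && python3 -m creep '[[[0,0,0],[0,0,0]],[[0,0,0],[0,0,0]]]'
```

```text
t: 5.37
tcp_pos: [0.6243, 0.1359, 0.0635]
orientation: [0.0, -0.118, 0.993, -0.0]
wrist_force: [-5.3, -4.1, 17.3]
opening: 0.0128
finger_force: 62.8
t: 6.03
tcp_pos: [0.6248, 0.1351, 0.0635]
orientation: [0.0, -0.489, 0.872, -0.001]
wrist_force: [-4.4, -6.7, 17.0]
opening: 0.0132
finger_force: 62.8
t: 6.2
tcp_pos: [0.6248, 0.1351, 0.0635]
orientation: [0.0, -0.487, 0.874, -0.001]
wrist_force: [-4.2, -5.7, 17.5]
opening: 0.0127
finger_force: 62.8
```

```bash
python3 -m creep '[[[0,0,-0.01],[0,0,0]],[[0,0,-0.02],[0,0,0]],[[0,0,-0.032],[0,0,0]],[[0,0,-0.032],[0,0,0]]]' && python3 -m creep '[[[0,0,0],[0,0,0]],[[0,0,0],[0,0,0]],[[0,0,0],[0,0,0]],[[0,0,0],[0,0,0]]]' 0.4 && python3 -m creep '[[[0,0,-0.06],[0,0,0]],[[0,0,-0.12],[0,0,0]],[[0,0,-0.2],[0,0,0]],[[0,0,-0.25],[0,0,0]],[[0,0,-0.25],[0,0,0]]]' && python3 - <<'E'
from h import *
for i in range(2): c=cam("wrist")
t=cam("top")
a=cv2.convertScaleAbs(c[0],alpha=1.6);b=cv2.resize(t[0][115:195,200:350],(560,299))
cv2.imwrite("pics/w6.png",np.vstack([a[100:400],b]))
h=.0305
ux=np.array([np.cos(h),-np.sin(h)]);uy=np.array([np.sin(h),np.cos(h)])
b1=np.array([.6165,.0545]);
for k in range(3):
    B=b1-.064*k*uy;print("bay",k+1,B.round(4),"tab",(B-.048*ux).round(4))
T=b1-.048*ux
print(rows([*T,.14],down(np.pi-h)))
E
```

```text
t: 6.53
tcp_pos: [0.6247, 0.1351, 0.0751]
orientation: [0.0, -0.487, 0.873, -0.001]
wrist_force: [1.4, -4.9, 3.0]
opening: 0.013
finger_force: 60.7
t: 6.87
tcp_pos: [0.6233, 0.138, 0.0737]
orientation: [-0.0, -0.488, 0.873, 0.001]
wrist_force: [-1.3, 0.6, -0.2]
opening: 0.0341
finger_force: 0.0
t: 7.28
tcp_pos: [0.6264, 0.1386, 0.1792]
orientation: [0.004, -0.488, 0.873, -0.001]
wrist_force: [0.7, 0.1, 0.6]
opening: 0.0342
finger_force: 0.0
bay 1 [0.6165 0.0545] tab [0.5685 0.056 ]
bay 2 [ 0.6145 -0.0095] tab [ 0.5666 -0.008 ]
bay 3 [ 0.6126 -0.0734] tab [ 0.5646 -0.072 ]
([0.2448, 0.0096, 0.084], [0.0003, -0.0006, 0.6681])
```

View pics/w6.png

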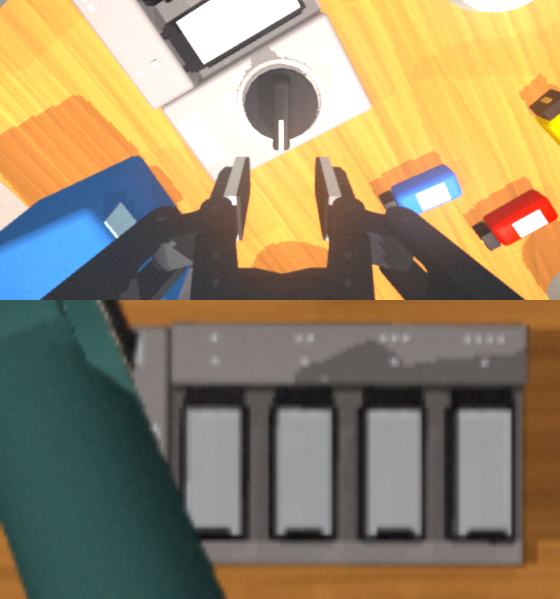

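The selector bar points at off, with the white line away and 60° to the left, and it has sprung out. All caps are still shut. Next is the tab of cap 1.

```bash
python3 -m creep '[[[0.08,0,0.0],[0,0,0.07]],[[0.16,0,0.0],[0,0,0.15]],[[0.2448,0.0096,0.04],[0,0,0.22]],[[0.2448,0.0096,0.084],[0,0,0.3]],[[0.2448,0.0096,0.084],[0,0,0.38]],[[0.2448,0.0096,0.084],[0,0,0.45]],[[0.2448,0.0096,0.084],[0,0,0.5]],[[0.2448,0.0096,0.084],[0,0,0.5]]]' 0.5 && python3 -m creep '[[[0,0,0],[0,0,0.07]],[[0,0,0],[0,0,0.14]],[[0,0,0],[0,0,0.168]],[[0,0,0],[0,0,0.168]],[[0,0,0],[0,0,0.168]]]' && python3 - <<'E'
from h import *
for i in range(2): c=cam("wrist")
s=ctrl.observe();print(s["tcp_pos"])
print(rows([.5685,.056,.077],down(np.pi-.0305)))
cv2.imwrite("pics/w7.png",cv2.convertScaleAbs(c[0][60:],alpha=1.6))
E
```

```text
t: 8.1
tcp_pos: [0.568, 0.0557, 0.1388]
orientation: [-0.002, -0.115, 0.993, -0.0]
wrist_force: [-0.2, -0.2, 0.4]
opening: 0.0431
finger_force: 0.0
t: 8.52
tcp_pos: [0.5686, 0.0559, 0.1397]
orientation: [-0.001, 0.014, 1.0, -0.0]
wrist_force: [0.3, 0.7, -0.1]
opening: 0.0426
finger_force: 0.0
[0.56882735 0.05582328 0.14010303]
([0.0007, 0.0004, 0.1578], [-0.0001, -0.0006, 0.0012])
```

View pics/w7.png

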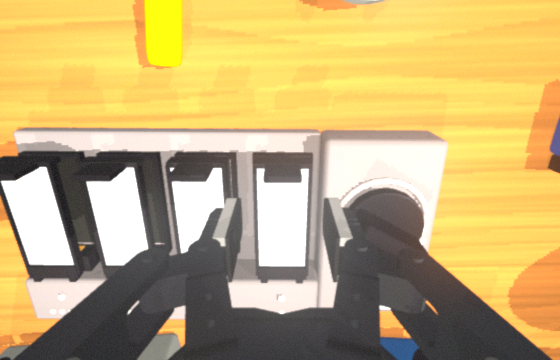

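Tab 1 is centred between the fingers, at column 283. I pinch it and swing the cap up.

```bash
python3 -m creep '[[[0,0,0.05],[0,0,0]],[[0,0,0.1],[0,0,0]],[[0,0,0.157],[0,0,0]],[[0,0,0.157],[0,0,0]],[[0,0,0.157],[0,0,0]]]' && python3 -m creep '[[[0,0,0],[0,0,0]],[[0,0,0],[0,0,0]],[[0,0,0],[0,0,0]],[[0,0,0],[0,0,0]],[[0,0,0],[0,0,0]]]' 0 && python3 -m creep '[[[-0.005,0,-0.025],[0,0,0]],[[-0.013,0,-0.05],[0,0,0]],[[-0.023,0,-0.074],[0,0,0]],[[-0.036,0,-0.096],[0,0,0]],[[-0.05,0,-0.117],[0,0,0]],[[-0.067,0,-0.137],[0,0,0]],[[-0.086,0,-0.155],[0,0,0]],[[-0.106,0,-0.171],[0,0,0]]]'
```

```text
t: 9.03
tcp_pos: [0.5683, 0.0556, 0.0769]
orientation: [-0.001, 0.015, 1.0, -0.0]
wrist_force: [0.1, 0.8, 1.0]
opening: 0.0425
finger_force: 0.0
t: 9.45
tcp_pos: [0.5699, 0.0559, 0.0788]
orientation: [0.001, 0.015, 1.0, 0.0]
wrist_force: [0.9, -0.0, -0.4]
opening: 0.0237
finger_force: 58.8
t: 10.12
tcp_pos: [0.6116, 0.0545, 0.1461]
orientation: [-0.0, 0.015, 1.0, -0.0]
wrist_force: [5.4, 0.4, -13.2]
opening: 0.0234
finger_force: 59.4
```

```bash
python3 -m creep '[[[-0.022,0,-0.0135],[0,0,0]],[[-0.045,0,-0.025],[0,0,0]],[[-0.069,0,-0.0345],[0,0,0]],[[-0.094,0,-0.041],[0,0,0]],[[-0.119,0,-0.0455],[0,0,0]],[[-0.145,0,-0.047],[0,0,0]],[[-0.171,0,-0.046],[0,0,0]],[[-0.1965,0,-0.043],[0,0,0]]]' && python3 -m creep '[[[-0.02,0,0.004],[0,0,0]],[[-0.0375,0,0.01],[0,0,0]],[[-0.0375,0,0.01],[0,0,0]]]' && python3 - <<'E'
from h import *
c=cam("wrist");d=cam("side")
cv2.imwrite("pics/w8.png",np.vstack([cv2.resize(d[0][150:300,260:420],(640,600))[:420,:560],c[0]])[::1][:600])
E
```

```text
t: 10.78
tcp_pos: [0.6898, 0.052, 0.1645]
orientation: [-0.001, 0.015, 1.0, -0.0]
wrist_force: [-1.9, -0.3, 0.2]
opening: 0.0219
finger_force: 58.6
t: 11.03
tcp_pos: [0.707, 0.0514, 0.1607]
orientation: [0.001, 0.015, 1.0, -0.0]
wrist_force: [0.3, -0.7, 6.1]
opening: 0.0213
finger_force: 59.3
```

View pics/w8.png

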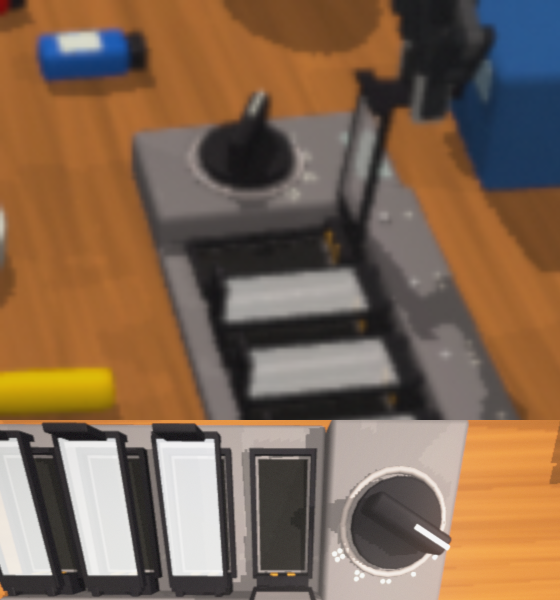

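Side view and wrist view: cap 1 is upright and slightly past, bay 1 is open, and the selector is at off with its bar tip at (445,545). I release it and go to cap 2.

```bash
python3 -m creep '[[[0,0,0],[0,0,0]],[[0,0,0],[0,0,0]],[[0,0,0],[0,0,0]],[[0,0,-0.05],[0,0,0]],[[0,0,-0.1],[0,0,0]],[[0,0,-0.12],[0,0,0]],[[0,0,-0.12],[0,0,0]]]' 0.5 && python3 -m creep '[[[0.08,-0.04,0],[0,0,0]],[[0.16,-0.08,0],[0,0,0]],[[0.24,-0.12,0],[0,0,0]],[[0.34,-0.16,0.05],[0,0,0]],[[0.34,-0.16,0.1],[0,0,0]],[[0.34,-0.16,0.1665],[0,0,0]],[[0.34,-0.16,0.1665],[0,0,0]],[[0.34,-0.16,0.1665],[0,0,0]]]' && python3 - <<'E'
from h import *
for i in range(2): c=cam("wrist")
print(rows([.5666,-.008,.077],down(np.pi-.0305)))
g=cv2.cvtColor(c[0],cv2.COLOR_BGR2GRAY)
# tab: dark pixel extent on row bands around expected tab
p=proj(c,[(.569,-.008,.069)])[0];print(p)
r=g[int(p[1])-5:int(p[1])-1,:].mean(0);print([(u,int(r[u])) for u in range(int(p[0])-40,int(p[0])+42,3)])
E
```

```text
t: 11.72
tcp_pos: [0.7064, 0.0517, 0.21]
orientation: [0.002, 0.016, 1.0, 0.0]
wrist_force: [-0.3, -1.4, -0.4]
opening: 0.0428
finger_force: 0.0
t: 12.38
tcp_pos: [0.566, -0.0081, 0.1394]
orientation: [-0.002, 0.015, 1.0, -0.0]
wrist_force: [0.6, 0.2, 0.3]
opening: 0.0425
finger_force: 0.0
([0.004, -0.0003, 0.1614], [0.0001, 0.0007, -0.0001])
[283.65521486 237.94430389]
[(243, 117), (246, 121), (249, 126), (252, 106), (255, 73), (258, 223), (261, 218), (264, 79), (267, 64), (270, 66), (273, 66), (276, 67), (279, 67), (282, 67), (285, 67), (288, 67), (291, 68), (294, 67), (297, 68), (300, 84), (303, 218), (306, 223), (309, 75), (312, 132), (315, 165), (318, 164), (321, 125), (324, 126)]
```

```bash
python3 -m creep '[[[0,0,0.05],[0,0,0]],[[0,0,0.1],[0,0,0]],[[0,0.0,0.157],[0,0,0]],[[0,0,0.157],[0,0,0]],[[0,0,0.157],[0,0,0]]]' && python3 -m creep '[[[0,0,0],[0,0,0]],[[0,0,0],[0,0,0]],[[0,0,0],[0,0,0]],[[0,0,0],[0,0,0]],[[0,0,0],[0,0,0]]]' 0 && python3 -m creep '[[[-0.005,0,-0.025],[0,0,0]],[[-0.013,0,-0.05],[0,0,0]],[[-0.023,0,-0.074],[0,0,0]],[[-0.036,0,-0.096],[0,0,0]],[[-0.05,0,-0.117],[0,0,0]],[[-0.067,0,-0.137],[0,0,0]],[[-0.086,0,-0.155],[0,0,0]],[[-0.106,0,-0.171],[0,0,0]]]' && python3 -m creep '[[[-0.022,0,-0.0135],[0,0,0]],[[-0.045,0,-0.025],[0,0,0]],[[-0.069,0,-0.0345],[0,0,0]],[[-0.094,0,-0.041],[0,0,0]],[[-0.119,0,-0.0455],[0,0,0]],[[-0.145,0,-0.047],[0,0,0]],[[-0.171,0,-0.046],[0,0,0]],[[-0.1965,0,-0.043],[0,0,0]]]' && python3 -m creep '[[[-0.02,0,0.004],[0,0,0]],[[-0.0375,0,0.01],[0,0,0]],[[-0.0375,0,0.01],[0,0,0]]]' && python3 -m creep '[[[0,0,0],[0,0,0]],[[0,0,0],[0,0,0]],[[0,0,0],[0,0,0]],[[0,0,-0.05],[0,0,0]],[[0,0,-0.1],[0,0,0]],[[0,0,-0.12],[0,0,0]],[[0,0,-0.12],[0,0,0]]]' 0.5 && python3 -m creep '[[[0.08,-0.04,0],[0,0,0]],[[0.16,-0.08,0],[0,0,0]],[[0.24,-0.12,0],[0,0,0]],[[0.34,-0.16,0.05],[0,0,0]],[[0.34,-0.16,0.1],[0,0,0]],[[0.34,-0.16,0.1665],[0,0,0]],[[0.34,-0.16,0.1665],[0,0,0]],[[0.34,-0.16,0.1665],[0,0,0]]]' && python3 - <<'E'
from h import *
for i in range(2): c=cam("wrist")
print(rows([.5646,-.072,.077],down(np.pi-.0305)))
g=cv2.cvtColor(c[0],cv2.COLOR_BGR2GRAY)
p=proj(c,[(.567,-.072,.069)])[0];print(p)
r=g[int(p[1])-5:int(p[1])-1,:].mean(0);print([(u,int(r[u])) for u in range(int(p[0])-40,int(p[0])+42,3)])
cv2.imwrite("pics/w9.png",cv2.convertScaleAbs(c[0],alpha=1.5))
E
```

```text
t: 12.9
tcp_pos: [0.5675, -0.008, 0.0784]
orientation: [-0.0, 0.015, 1.0, 0.0]
wrist_force: [0.6, -0.7, 0.8]
opening: 0.0425
finger_force: 0.0
t: 13.32
tcp_pos: [0.5685, -0.0081, 0.0791]
orientation: [0.002, 0.015, 1.0, 0.0]
wrist_force: [1.8, 0.5, -0.1]
opening: 0.0239
finger_force: 58.8
t: 13.98
tcp_pos: [0.6096, -0.0095, 0.1462]
orientation: [-0.001, 0.016, 1.0, -0.0]
wrist_force: [6.1, 0.4, -13.4]
opening: 0.023
finger_force: 59.5
t: 14.65
tcp_pos: [0.6881, -0.012, 0.1648]
orientation: [-0.001, 0.015, 1.0, -0.0]
wrist_force: [-1.5, 0.4, 1.0]
opening: 0.0213
finger_force: 58.6
t: 14.9
tcp_pos: [0.7052, -0.0126, 0.161]
orientation: [0.001, 0.015, 1.0, -0.0]
wrist_force: [-1.3, 0.2, 6.4]
opening: 0.0213
finger_force: 59.5
t: 15.48
tcp_pos: [0.7044, -0.0124, 0.2103]
orientation: [0.002, 0.016, 1.0, 0.0]
wrist_force: [0.8, 0.4, 0.3]
opening: 0.0429
finger_force: 0.0
t: 16.15
tcp_pos: [0.564, -0.072, 0.1396]
orientation: [-0.002, 0.015, 1.0, 0.0]
wrist_force: [-0.3, 0.4, -0.0]
opening: 0.0426
finger_force: 0.0
([0.0041, -0.0003, 0.1619], [0.0, 0.0008, 0.0001])
[283.55649384 237.80925224]
[(243, 116), (246, 117), (249, 126), (252, 105), (255, 75), (258, 224), (261, 217), (264, 75), (267, 65), (270, 65), (273, 64), (276, 66), (279, 66), (282, 66), (285, 68), (288, 68), (291, 67), (294, 68), (297, 68), (300, 83), (303, 219), (306, 221), (309, 73), (312, 137), (315, 165), (318, 163), (321, 125), (324, 125)]
```

View pics/w9.png

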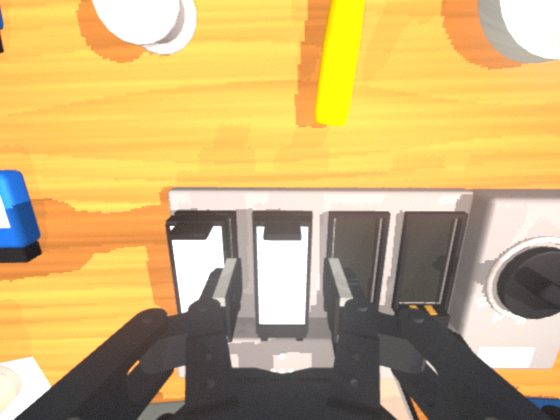

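Caps 1 and 2 are open and tab 3 is centred at (283,230). I open cap 3, then look at the two packs on the right.

```bash
python3 -m creep '[[[0,0,0.05],[0,0,0]],[[0,0,0.1],[0,0,0]],[[0,0.0,0.157],[0,0,0]],[[0,0,0.157],[0,0,0]],[[0,0,0.157],[0,0,0]]]' && python3 -m creep '[[[0,0,0],[0,0,0]],[[0,0,0],[0,0,0]],[[0,0,0],[0,0,0]],[[0,0,0],[0,0,0]],[[0,0,0],[0,0,0]]]' 0 && python3 -m creep '[[[-0.005,0,-0.025],[0,0,0]],[[-0.013,0,-0.05],[0,0,0]],[[-0.023,0,-0.074],[0,0,0]],[[-0.036,0,-0.096],[0,0,0]],[[-0.05,0,-0.117],[0,0,0]],[[-0.067,0,-0.137],[0,0,0]],[[-0.086,0,-0.155],[0,0,0]],[[-0.106,0,-0.171],[0,0,0]]]' && python3 -m creep '[[[-0.022,0,-0.0135],[0,0,0]],[[-0.045,0,-0.025],[0,0,0]],[[-0.069,0,-0.0345],[0,0,0]],[[-0.094,0,-0.041],[0,0,0]],[[-0.119,0,-0.0455],[0,0,0]],[[-0.145,0,-0.047],[0,0,0]],[[-0.171,0,-0.046],[0,0,0]],[[-0.1965,0,-0.043],[0,0,0]]]' && python3 -m creep '[[[-0.02,0,0.004],[0,0,0]],[[-0.0375,0,0.01],[0,0,0]],[[-0.0375,0,0.01],[0,0,0]]]' && python3 -m creep '[[[0,0,0],[0,0,0]],[[0,0,0],[0,0,0]],[[0,0,0],[0,0,0]],[[0,0,-0.05],[0,0,0]],[[0,0,-0.1],[0,0,0]],[[0,0,-0.12],[0,0,0]],[[0,0,-0.12],[0,0,0]]]' 0.5 && python3 -m creep '[[[0.1,-0.1,-0.05],[0,0,0]],[[0.2,-0.2,-0.1],[0,0,0]],[[0.3,-0.3,-0.1],[0,0,0]],[[0.5,-0.5,-0.1],[0,0,0]],[[0.5,-0.5,-0.1],[0,0,0]],[[0.5,-0.5,-0.1],[0,0,0]],[[0.5,-0.5,-0.1],[0,0,0]],[[0.5,-0.5,-0.1],[0,0,0]]]' 0.7
cat >> h.py <<'E'
def packs(c,zb=.023,amin=150,draw=None):
    """pack outlines: blue body plus its white label; dark plug adjacent. returns body centre, yaw to plug, size"""
    h=cv2.cvtColor(c[0],cv2.COLOR_BGR2HSV);m=cv2.inRange(h,(100,130,40),(130,255,255))
    out=[]
    for b in blobs(m,amin):
        if cv2.contourArea(b)>30000: continue
        hull=cv2.convexHull(b)[:,0].astype(float)
        W=cast(c,hull,zb)[:,:2]
        (x,y),(w,l),a=cv2.minAreaRect((W*1000).astype(np.float32))
        if not(.02<min(w,l)/1000<.06 and .045<max(w,l)/1000<.1): continue
        a=np.radians(a+(90 if l>w else 0)); u=np.array([np.cos(a),np.sin(a)]);ctr=np.array([x,y])/1000
        g=cv2.cvtColor(c[0],cv2.COLOR_BGR2GRAY)
        v=[]
        for s in(1,-1):
            P=[[*(ctr+s*u*k),.015] for k in(.040,.043,.046)];q=proj(c,P).round().astype(int)
            v.append(np.mean([g[min(max(j,0),419),min(max(i,0),559)] for i,j in q]))
        s=1 if v[0]<v[1] else -1
        u=u*s;out.append((ctr,np.degrees(np.arctan2(u[1],u[0])),(w,l),v,(ctr+.007*u)))
    return out
E
python3 - <<'E'
from h import *
for i in range(2): c=cam("wrist")
print(ctrl.observe()["tcp_pos"])
for o in packs(c): print([np.round(k,3) for k in o])
print("top")
for o in packs(cam("top"),amin=60): print([np.round(k,3) for k in o])
E
```

```text
t: 16.67
tcp_pos: [0.5655, -0.0719, 0.0785]
orientation: [-0.0, 0.015, 1.0, 0.0]
wrist_force: [0.2, 0.3, 0.0]
opening: 0.043
finger_force: 0.0
t: 17.08
tcp_pos: [0.5665, -0.0721, 0.0793]
orientation: [0.002, 0.015, 1.0, 0.0]
wrist_force: [1.2, 0.5, -0.7]
opening: 0.0234
finger_force: 58.8
t: 17.75
tcp_pos: [0.607, -0.0734, 0.1463]
orientation: [-0.001, 0.016, 1.0, 0.0]
wrist_force: [2.5, -0.8, -9.5]
opening: 0.0235
finger_force: 59.2
t: 18.42
tcp_pos: [0.6861, -0.0762, 0.1647]
orientation: [-0.001, 0.016, 1.0, 0.0]
wrist_force: [-1.8, 0.2, 0.9]
opening: 0.0218
finger_force: 58.7
t: 18.67
tcp_pos: [0.7031, -0.0767, 0.161]
orientation: [0.001, 0.016, 1.0, -0.0]
wrist_force: [0.2, -0.3, 6.2]
opening: 0.0214
finger_force: 59.7
t: 19.25
tcp_pos: [0.7024, -0.0765, 0.2105]
orientation: [0.002, 0.015, 1.0, -0.0]
wrist_force: [-0.2, 0.0, 0.3]
opening: 0.0428
finger_force: 0.0
t: 19.92
tcp_pos: [0.4881, -0.2771, 0.2474]
orientation: [-0.002, 0.021, 1.0, -0.001]
wrist_force: [-0.3, -0.5, -0.0]
opening: 0.0599
finger_force: 0.0
[ 0.49346385 -0.27140977  0.24733142]
[array([ 0.556, -0.309]), np.float64(-0.338), array([31.025, 64.223]), array([148.,  70.]), array([ 0.563, -0.309])]
[array([ 0.39 , -0.287]), np.float64(-5.56), array([32.149, 64.474]), array([145.   ,  56.333]), array([ 0.397, -0.287])]
top
[array([ 0.39 , -0.283]), np.float64(-2.377), array([34.78 , 64.298]), array([114.333,  45.667]), array([ 0.397, -0.283])]
[array([0.55 , 0.307]), np.float64(-4.396), array([33.514, 65.14 ]), array([106.   ,  60.333]), array([0.557, 0.306])]
[array([ 0.556, -0.307]), np.float64(-2.348), array([32.312, 65.036]), array([114.667,  36.333]), array([ 0.563, -0.307])]
```

```bash
python3 -m creep '[[[-0.09,-0.045,0.1],[0,0,0]],[[-0.176,-0.086,0.2],[0,0,0]],[[-0.176,-0.086,0.28],[0,0,0]],[[-0.176,-0.086,0.34],[0,0,0]],[[-0.176,-0.086,0.34],[0,0,0]],[[-0.176,-0.086,0.34],[0,0,0]]]' 0.7 && python3 - <<'E'
from h import *
for i in range(2): c=cam("wrist")
print(ctrl.observe()["tcp_pos"])
P=packs(c)
for o in P: print([np.round(k,3) for k in o])
o=[k for k in P if abs(k[0][0]-.556)<.05]
if o: print(rows([*o[0][4],.034],down(np.radians(180+o[0][1]))))
E
```

```text
t: 20.57
tcp_pos: [0.5637, -0.3041, 0.1087]
orientation: [-0.003, 0.014, 1.0, 0.002]
wrist_force: [0.5, 0.1, 1.8]
opening: 0.0597
finger_force: 0.0
[ 0.56567421 -0.30605227  0.11350389]
[array([ 0.556, -0.31 ]), np.float64(-0.644), array([31.434, 65.12 ]), array([141.667,  70.   ]), array([ 0.563, -0.31 ])]
([0.0077, -0.0106, 0.1987], [-0.0003, 0.0014, -0.0116])
```

```bash
python3 -m creep '[[[0.0077,-0.01,0.06],[0,0,-0.0116]],[[0.0077,-0.01,0.12],[0,0,-0.0116]],[[0.0077,-0.01,0.17],[0,0,-0.0116]],[[0.0077,-0.01,0.1975],[0,0,-0.0116]],[[0.0077,-0.01,0.1975],[0,0,-0.0116]],[[0.0077,-0.01,0.1975],[0,0,-0.0116]]]' 0.7 && python3 -m creep '[[[0,0,0],[0,0,0]],[[0,0,0],[0,0,0]],[[0,0,0],[0,0,0]],[[0,0,0],[0,0,0]],[[0,0,0],[0,0,0]],[[0,0,0],[0,0,0]]]' 0 && python3 -m creep '[[[0,0,-0.05],[0,0,0]],[[0,0,-0.12],[0,0,0]],[[0,0,-0.2],[0,0,0]],[[0,0,-0.25],[0,0,0]],[[0,0,-0.25],[0,0,0]]]' && python3 - <<'E'
from h import *
for i in range(2): c=cam("wrist")
P=packs(c,zb=.12);
for o in P: print([np.round(k,3) for k in o])
s=ctrl.observe();print(s["tcp_pos"],s["opening"],s["finger_force"],s["wrist_force"]);R=down(np.pi-.0305)
print(rows([.6165,.0545,.14],R))
E
```

```text
t: 21.17
tcp_pos: [0.5622, -0.3108, 0.0348]
orientation: [0.001, 0.006, 1.0, -0.0]
wrist_force: [-0.6, -0.2, 0.9]
opening: 0.0595
finger_force: 0.0
t: 21.67
tcp_pos: [0.5626, -0.3111, 0.0352]
orientation: [0.002, 0.006, 1.0, -0.001]
wrist_force: [-1.0, 0.6, 6.6]
opening: 0.0323
finger_force: 60.8
t: 22.08
tcp_pos: [0.5641, -0.3122, 0.1388]
orientation: [0.004, 0.006, 1.0, -0.002]
wrist_force: [2.0, -0.2, -1.0]
opening: 0.0323
finger_force: 60.0
[ 0.56158877 -0.31069349  0.13410362] 0.03263902481993212 60.03418564796448 [-0.84006557  0.08600177 -1.92968442]
([-0.1258, 0.9146, -0.0152], [-0.0005, 0.0014, 0.0114])
```

```bash
python3 -m creep '[[[-0.02,0.06,-0.015],[0,0,0.0114]],[[-0.04,0.14,-0.015],[0,0,0.0114]],[[-0.06,0.22,-0.015],[0,0,0.0114]],[[-0.08,0.3,-0.015],[0,0,0.0114]],[[-0.1,0.38,-0.015],[0,0,0.0114]],[[-0.12,0.46,-0.015],[0,0,0.0114]],[[-0.12,0.5,-0.015],[0,0,0.0114]],[[-0.12,0.5,-0.015],[0,0,0.0114]]]' && python3 -m creep '[[[0,0.07,0],[0,0,0]],[[0,0.14,0],[0,0,0]],[[0,0.22,0],[0,0,0]],[[0,0.3,0],[0,0,0]],[[0,0.38,0],[0,0,0]],[[0,0.41,0],[0,0,0]],[[0,0.41,0],[0,0,0]],[[0,0.41,0],[0,0,0]]]' && python3 - <<'E'
from h import *
for i in range(2): c=cam("wrist")
s=ctrl.observe();print(s["tcp_pos"],s["opening"],s["finger_force"])
print(rows([.6155,.0545,.0515],down(np.pi-.0305)))
# held pack, seen from behind: body near end
h=cv2.cvtColor(c[0],cv2.COLOR_BGR2HSV);m=cv2.inRange(h,(100,130,40),(130,255,255))
for b in blobs(m,150):
    print(cv2.boundingRect(b),np.round(cv2.minAreaRect(b),0) if 0 else cv2.minAreaRect(b)[2])
T=q2R(s["orientation"])
for xx in (-.04,.04):
  for yy in(-.017,.017): print(proj(c,s["tcp_pos"]+T.apply([xx,yy,.01])).round(0).tolist(),end=" ")
E
```

```text
t: 22.85
tcp_pos: [0.6113, -0.1043, 0.1368]
orientation: [-0.002, 0.011, 1.0, 0.002]
wrist_force: [-1.2, 0.7, -0.7]
opening: 0.0322
finger_force: 60.1
t: 23.52
tcp_pos: [0.616, 0.0522, 0.1377]
orientation: [-0.001, 0.015, 1.0, -0.001]
wrist_force: [-0.3, -0.3, -0.8]
opening: 0.0327
finger_force: 60.1
[0.61642241 0.04997716 0.13818716] 0.03266538274186381 60.08803367614746
([0.0024, 0.0116, 0.2167], [-0.0012, -0.0007, -0.0019])
(371, 366, 48, 54) 50.042449951171875
(248, 202, 70, 127) 90.0
[[251.0, 353.0]] [[315.0, 353.0]] [[245.0, 210.0]] [[321.0, 210.0]]
```

```bash
python3 -m creep '[[[0.002,0.0116,0.05],[0,0,0]],[[0.002,0.0116,0.1],[0,0,0]],[[0.002,0.0116,0.13],[0,0,0]],[[0.002,0.0116,0.15],[0,0,0]],[[0.002,0.0116,0.15],[0,0,0]],[[0.002,0.0116,0.15],[0,0,0]],[[0.002,0.0116,0.15],[0,0,0]]]' && python3 - <<'E'
from h import *
q=[]
for i in range(4): c=cam("wrist");q.append(ctrl.observe()["tcp_pos"])
print(np.round(q,4));s=ctrl.observe();print(s["opening"],s["finger_force"])
print(rows([.6155,.0545,.0512],down(np.pi-.0305),P0=np.mean(q,0)))
E
```

```text
t: 24.2
tcp_pos: [0.6168, 0.0569, 0.0797]
orientation: [0.001, 0.016, 1.0, 0.0]
wrist_force: [-0.1, -0.2, -1.5]
opening: 0.0328
finger_force: 60.1
[[0.6169 0.0571 0.0799]
 [0.6168 0.0573 0.0799]
 [0.6167 0.0574 0.0799]
 [0.6166 0.0575 0.0798]]
0.032328979110803444 60.116368532180786
([0.0031, -0.0072, 0.0717], [0.0002, 0.001, -0.0])
```

```bash
python3 -m creep '[[[0.003,-0.007,0.0],[0,0,0]],[[0.003,-0.007,0.02],[0,0,0]],[[0.003,-0.007,0.04],[0,0,0]],[[0.003,-0.007,0.06],[0,0,0]],[[0.003,-0.007,0.0715],[0,0,0]],[[0.003,-0.007,0.0715],[0,0,0]],[[0.003,-0.007,0.0715],[0,0,0]],[[0.003,-0.007,0.0715],[0,0,0]]]' && python3 - <<'E'
from h import *
s=ctrl.observe();print(s["tcp_pos"],s["wrist_force"],s["wrist_torque"],s["opening"])
E
```

```text
t: 25.07
tcp_pos: [0.6141, 0.0546, 0.0512]
orientation: [-0.001, 0.015, 1.0, -0.0]
wrist_force: [-5.9, -1.5, 14.0]
opening: 0.0327
finger_force: 62.0
[0.61405132 0.05460648 0.05116236] [-5.86491353 -1.52119452 14.04853881] [-0.19531928  1.26627449 -0.02645488] 0.032675256010420144
```

```bash
python3 -m creep '[[[0,0,0],[0,0,0]],[[0,0,0],[0,0,0]],[[0,0,0],[0,0,0]],[[0,0,-0.04],[0,0,0]],[[0,0,-0.1],[0,0,0]],[[0,0,-0.2],[0,0,0]],[[0,0,-0.3],[0,0,0]],[[0,0,-0.3],[0,0,0]]]' 0.5 && python3 -m creep '[[[0.1,-0.05,-0.05],[0,0,0]],[[0.1,-0.05,-0.05],[0,0,0]],[[0.1,-0.05,-0.05],[0,0,0]],[[0.1,-0.05,-0.05],[0,0,0]]]' && python3 - <<'E'
from h import *
for i in range(4): c=cam("wrist")
print(ctrl.observe()["tcp_pos"])
for o in packs(c,zb=.039): print([np.round(k,3) for k in o])
cv2.imwrite("pics/w10.png",cv2.convertScaleAbs(c[0],alpha=1.5))
for o in packs(cam("top"),amin=50): print("top",[np.round(k,3) for k in o])
E
```

```text
t: 25.73
tcp_pos: [0.6196, 0.056, 0.178]
orientation: [0.007, 0.015, 1.0, 0.002]
wrist_force: [1.3, -1.1, 0.3]
opening: 0.0426
finger_force: 0.0
t: 26.07
tcp_pos: [0.5746, 0.0364, 0.1904]
orientation: [0.001, 0.015, 1.0, 0.0]
wrist_force: [0.7, 0.9, -1.1]
opening: 0.0429
finger_force: 0.0
[0.57468737 0.03659124 0.18969531]
[array([0.806, 0.153]), np.float64(-147.248), array([66.568, 30.556]), array([59.333, 48.333]), array([0.8  , 0.149])]
[array([0.606, 0.054]), np.float64(-1.469), array([32.225, 66.465]), array([168.333, 116.667]), array([0.613, 0.054])]
top [array([ 0.39 , -0.284]), np.float64(-5.897), array([34.038, 65.132]), array([115.   ,  42.667]), array([ 0.397, -0.284])]
top [array([0.55 , 0.307]), np.float64(-4.396), array([33.66 , 64.895]), array([107.333,  55.   ]), array([0.557, 0.306])]
```

View pics/w10.png

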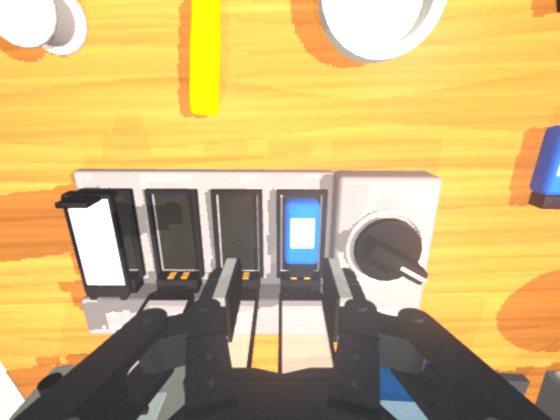

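Pack 1 lies in bay 1 with its body at (302,232) and its plug towards the contacts. Bays 2 and 3 are empty and open, cap 4 is shut, and the selector is at off. I check its seat along x against the cradle.

```bash
python3 - <<'E'
from h import *
c=cam("wrist");g=cv2.cvtColor(c[0],cv2.COLOR_BGR2GRAY)
for u in(232,302):
    r=g[160:300,u-3:u+4].mean(1);d=np.diff(r)
    print(u,[(160+i,int(r[i])) for i in range(22,140,2)])
    X=cast(c,[(u,v) for v in(170,180,190,200,270,280,290)],.023)[:,0].round(4);print(X)
    e=[160+i+.5 for i in range(len(d)) if abs(d[i])>6];print([(v,round(cast(c,[(u,v)],.023)[0,0],4),round(cast(c,[(u,v)],.04)[0,0],4)) for v in e])
E
```

```text
232 [(182, 167), (184, 167), (186, 166), (188, 161), (190, 55), (192, 55), (194, 56), (196, 60), (198, 61), (200, 61), (202, 61), (204, 61), (206, 62), (208, 63), (210, 61), (212, 61), (214, 62), (216, 61), (218, 61), (220, 62), (222, 62), (224, 61), (226, 61), (228, 62), (230, 62), (232, 61), (234, 61), (236, 61), (238, 61), (240, 61), (242, 61), (244, 60), (246, 61), (248, 60), (250, 59), (252, 59), (254, 59), (256, 60), (258, 107), (260, 126), (262, 125), (264, 118), (266, 112), (268, 104), (270, 97), (272, 88), (274, 82), (276, 74), (278, 63), (280, 56), (282, 53), (284, 48), (286, 45), (288, 43), (290, 43), (292, 44), (294, 45), (296, 45), (298, 44)]
[0.547  0.5567 0.5666 0.5767 0.6541 0.6663 0.6787]
[(160.5, np.float64(0.538), np.float64(0.5352)), (168.5, np.float64(0.5456), np.float64(0.5423)), (169.5, np.float64(0.5465), np.float64(0.5432)), (171.5, np.float64(0.5485), np.float64(0.545)), (172.5, np.float64(0.5494), np.float64(0.546)), (173.5, np.float64(0.5504), np.float64(0.5469)), (188.5, np.float64(0.5651), np.float64(0.5607)), (189.5, np.float64(0.5661), np.float64(0.561
[... 1359 characters left out ...]
p.float64(0.571)), (201.5, np.float64(0.5802), np.float64(0.5749)), (202.5, np.float64(0.5812), np.float64(0.5759)), (203.5, np.float64(0.5823), np.float64(0.5768)), (217.5, np.float64(0.5969), np.float64(0.5906)), (218.5, np.float64(0.598), np.float64(0.5916)), (247.5, np.float64(0.63), np.float64(0.6217)), (248.5, np.float64(0.6311), np.float64(0.6228)), (249.5, np.float64(0.6322), np.float64(0.6238)), (262.5, np.float64(0.6474), np.float64(0.6381)), (263.5, np.float64(0.6485), np.float64(0.6392)), (264.5, np.float64(0.6497), np.float64(0.6403)), (277.5, np.float64(0.6654), np.float64(0.655)), (278.5, np.float64(0.6666), np.float64(0.6562)), (279.5, np.float64(0.6679), np.float64(0.6573))]
```

```bash
python3 -m creep '[[[-0.1,0.05,0.05],[0,0,0]],[[-0.1,0.05,0.05],[0,0,0]],[[-0.1,0.05,0.15],[0,0,0]],[[-0.1,0.05,0.25],[0,0,0]],[[-0.1,0.05,0.34],[0,0,0]],[[-0.1,0.05,0.34],[0,0,0]],[[-0.1,0.05,0.34],[0,0,0]],[[-0.1,0.05,0.34],[0,0,0]]]' 0.5 && python3 -m creep '[[[0,0,0],[0,0,0]],[[0,0,0],[0,0,0]],[[0,0,0],[0,0,0]],[[0,0,0],[0,0,0]],[[-0.003,0,0],[0,0,0]],[[-0.006,0,0],[0,0,0]],[[-0.008,0,0],[0,0,0]],[[-0.008,0,0],[0,0,0]]]' 0 && python3 -m creep '[[[0,0,0],[0,0,0]],[[0,0,0],[0,0,0]],[[0,0,0],[0,0,0]],[[0,0,-0.04],[0,0,0]],[[0,0,-0.1],[0,0,0]],[[0,0,-0.2],[0,0,0]],[[0,0,-0.3],[0,0,0]],[[0,0,-0.3],[0,0,0]]]' 0.5 && python3 -m creep '[[[0.1,-0.05,-0.05],[0,0,0]],[[0.1,-0.05,-0.05],[0,0,0]],[[0.1,-0.05,-0.05],[0,0,0]],[[0.1,-0.05,-0.05],[0,0,0]]]' 0.7 && python3 - <<'E'
from h import *
for i in range(4): c=cam("wrist")
for o in packs(c,zb=.039): print([np.round(k,3) for k in o])
print(ctrl.observe()["tcp_pos"],rows([.33,-.27,.20],down(np.radians(180-4))))
E
```

```text
t: 27.03
tcp_pos: [0.6149, 0.0548, 0.0537]
orientation: [-0.0, 0.015, 1.0, -0.0]
wrist_force: [0.5, -0.2, 0.6]
opening: 0.0426
finger_force: 0.0
t: 27.7
tcp_pos: [0.6174, 0.0547, 0.0544]
orientation: [-0.001, 0.015, 1.0, 0.0]
wrist_force: [-3.5, 0.4, 5.3]
opening: 0.0324
finger_force: 61.2
t: 28.37
tcp_pos: [0.623, 0.0549, 0.1825]
orientation: [0.007, 0.015, 1.0, 0.001]
wrist_force: [2.0, -0.6, -0.8]
opening: 0.0428
finger_force: 0.0
t: 28.7
tcp_pos: [0.5779, 0.0357, 0.1947]
orientation: [0.001, 0.016, 1.0, 0.0]
wrist_force: [-0.1, -0.3, 0.2]
opening: 0.0598
finger_force: 0.0
[array([0.609, 0.054]), np.float64(-1.676), array([32.781, 67.119]), array([159.667, 113.   ]), array([0.616, 0.054])]
[0.57792717 0.03630893 0.1938028 ] ([0.5966, -0.784, -0.0156], [0.0001, 0.0, 0.0254])
```

```bash
python3 -m creep '[[[0.05,-0.1,0],[0,0,0]],[[0.1,-0.2,0],[0,0,0]],[[0.15,-0.3,0],[0,0,0]],[[0.2,-0.4,0],[0,0,0]],[[0.25,-0.5,0],[0,0,0]],[[0.25,-0.5,0],[0,0,0]],[[0.25,-0.5,0],[0,0,0]]]' 0.7 && python3 -m creep '[[[0.06,-0.1,0.05],[0,0,0.0254]],[[0.12,-0.2,0.1],[0,0,0.0254]],[[0.178,-0.316,0.18],[0,0,0.0254]],[[0.178,-0.316,0.2],[0,0,0.0254]],[[0.178,-0.316,0.2],[0,0,0.0254]],[[0.178,-0.316,0.2],[0,0,0.0254]],[[0.178,-0.316,0.2],[0,0,0.0254]]]' && python3 - <<'E'
from h import *
for i in range(3): c=cam("wrist")
print(ctrl.observe()["tcp_pos"],ctrl.observe()["joint_positions"].round(2))
P=packs(c)
for o in P: print([np.round(k,3) for k in o])
print([[np.round(k,3) for k in (o[4],o[1])] for o in packs(cam("top"),amin=50)])
o=[k for k in P if abs(k[0][0]-.39)<.06]
if o: print(rows([*o[0][4],.034],down(np.radians(180+o[0][1]))))
E
```

```text
t: 29.48
tcp_pos: [0.4694, -0.1655, 0.1941]
orientation: [-0.0, 0.019, 1.0, -0.001]
wrist_force: [-0.0, 0.7, -0.6]
opening: 0.0599
finger_force: 0.0
t: 30.07
tcp_pos: [0.3975, -0.2843, 0.114]
orientation: [0.0, 0.035, 0.999, 0.0]
wrist_force: [0.3, 1.0, 0.4]
opening: 0.0601
finger_force: 0.0
[ 0.39807607 -0.2839814   0.11488048] [ 0.38  0.41  0.21  2.11 -0.14  0.63  2.19]
[array([ 0.387, -0.286]), np.float64(-5.273), array([31.048, 65.147]), array([140.   ,  66.333]), array([ 0.394, -0.287])]
[[array([0.557, 0.306]), np.float64(-4.396)], [array([0.618, 0.054]), np.float64(-1.744)]]
([0.0087, -0.0077, 0.2023], [-0.0001, 0.0011, 0.0156])
```

```bash
python3 -m creep '[[[0.0077,-0.0077,0.06],[0,0,0.0156]],[[0.0077,-0.0077,0.12],[0,0,0.0156]],[[0.0077,-0.0077,0.17],[0,0,0.0156]],[[0.0077,-0.0077,0.2],[0,0,0.0156]],[[0.0077,-0.0077,0.2],[0,0,0.0156]],[[0.0077,-0.0077,0.2],[0,0,0.0156]]]' 0.7 && python3 -m creep '[[[0,0,0],[0,0,0]],[[0,0,0],[0,0,0]],[[0,0,0],[0,0,0]],[[0,0,0],[0,0,0]],[[0,0,0],[0,0,0]],[[0,0,0],[0,0,0]]]' 0 && python3 -m creep '[[[0,0,-0.05],[0,0,0]],[[0,0,-0.12],[0,0,0]],[[0,0,-0.2],[0,0,0]],[[0,0,-0.25],[0,0,0]],[[0,0,-0.27],[0,0,0]],[[0,0,-0.27],[0,0,0]]]' && python3 - <<'E'
from h import *
for i in range(4): c=cam("wrist")
s=ctrl.observe();print(s["tcp_pos"],s["opening"],s["finger_force"],s["wrist_force"]);R=down(np.pi-.0305)
print(rows([.6145,-.0095,.15],R))
E
```

```text
t: 30.77
tcp_pos: [0.3935, -0.2875, 0.0344]
orientation: [-0.0, 0.047, 0.999, 0.0]
wrist_force: [1.0, 0.5, 0.8]
opening: 0.0599
finger_force: 0.0
t: 31.27
tcp_pos: [0.394, -0.2883, 0.0357]
orientation: [0.001, 0.047, 0.999, -0.0]
wrist_force: [-1.1, 1.2, 5.0]
opening: 0.0326
finger_force: 59.9
t: 31.77
tcp_pos: [0.3943, -0.2887, 0.1446]
orientation: [0.002, 0.047, 0.999, -0.001]
wrist_force: [0.1, 0.1, -0.8]
opening: 0.0327
finger_force: 60.2
[ 0.39218584 -0.28744837  0.14092828] 0.03249362865543406 60.20973443984985 [-0.11601692 -0.52016434 -2.61037249]
([-0.4874, 0.7444, -0.023], [0.0008, -0.0015, -0.0409])
```

```bash
python3 -m creep '[[[-0.04,0.06,-0.02],[0,0,-0.0409]],[[-0.09,0.13,-0.02],[0,0,-0.0409]],[[-0.14,0.2,-0.02],[0,0,-0.0409]],[[-0.18,0.27,-0.02],[0,0,-0.0409]],[[-0.22,0.34,-0.02],[0,0,-0.0409]],[[-0.25,0.38,-0.02],[0,0,-0.0409]],[[-0.25,0.38,-0.02],[0,0,-0.0409]]]' && python3 -m creep '[[[-0.04,0.06,0],[0,0,0]],[[-0.08,0.12,0],[0,0,0]],[[-0.13,0.19,0],[0,0,0]],[[-0.18,0.27,0],[0,0,0]],[[-0.22,0.34,0],[0,0,0]],[[-0.22,0.34,0],[0,0,0]],[[-0.22,0.34,0],[0,0,0]],[[-0.22,0.34,0],[0,0,0]]]' && python3 - <<'E'
from h import *
for i in range(6): c=cam("wrist")
s=ctrl.observe();print(s["tcp_pos"],s["opening"],s["finger_force"])
print(rows([.6155,-.0095,.08],down(np.pi-.0305)))
E
```

```text
t: 32.55
tcp_pos: [0.5093, -0.1412, 0.1486]
orientation: [-0.0, 0.012, 1.0, 0.001]
wrist_force: [0.2, 0.0, -0.5]
opening: 0.0324
finger_force: 60.2
t: 33.22
tcp_pos: [0.5979, -0.0141, 0.1487]
orientation: [-0.002, 0.016, 1.0, -0.001]
wrist_force: [0.5, -0.2, -1.0]
opening: 0.032
finger_force: 60.2
[ 0.59878554 -0.01416368  0.15029281] 0.03260971429439918 60.182708501815796
([-0.0414, 0.013, 0.1757], [-0.0001, -0.0, -0.0012])
```

```bash
python3 -m creep '[[[-0.02,0.013,0.05],[0,0,0]],[[-0.0414,0.013,0.1],[0,0,0]],[[-0.0414,0.013,0.15],[0,0,0]],[[-0.0414,0.013,0.1757],[0,0,0]],[[-0.0414,0.013,0.1757],[0,0,0]],[[-0.0414,0.013,0.1757],[0,0,0]]]' && python3 - <<'E'
from h import *
for i in range(6): c=cam("wrist")
s=ctrl.observe();print(s["tcp_pos"],s["opening"],s["finger_force"])
print(rows([.6155,-.0095,.0525],down(np.pi-.0305)))
h=cv2.cvtColor(c[0],cv2.COLOR_BGR2HSV);m=cv2.inRange(h,(100,130,40),(130,255,255))
print([cv2.boundingRect(b) for b in blobs(m,150)])
E
```

```text
t: 34.02
tcp_pos: [0.6154, -0.0087, 0.0798]
orientation: [-0.0, 0.016, 1.0, -0.0]
wrist_force: [0.5, -0.5, -0.9]
opening: 0.0325
finger_force: 60.2
[ 0.61637879 -0.00834777  0.08110021] 0.03254532362277945 60.18473982810974
([0.0022, -0.003, 0.0715], [0.0001, 0.0012, -0.0002])
[(247, 202, 71, 125), (357, 185, 67, 108)]
```

```bash
python3 -m creep '[[[0,-0.003,0.0],[0,0,0]],[[0,-0.003,0.02],[0,0,0]],[[0,-0.003,0.04],[0,0,0]],[[0,-0.003,0.06],[0,0,0]],[[0,-0.003,0.071],[0,0,0]],[[0,-0.003,0.071],[0,0,0]],[[0,-0.003,0.071],[0,0,0]],[[0,-0.003,0.071],[0,0,0]]]' && python3 -m creep '[[[0,0,0],[0,0,0]],[[0,0,0],[0,0,0]],[[0,0,0],[0,0,0]],[[0,0,-0.04],[0,0,0]],[[0,0,-0.1],[0,0,0]],[[0,0,-0.2],[0,0,0]],[[0,0,-0.3],[0,0,0]],[[0,0,-0.3],[0,0,0]]]' 0.5 && python3 -m creep '[[[0.1,0.05,-0.05],[0,0,0]],[[0.1,0.05,-0.05],[0,0,0]],[[0.1,0.05,-0.05],[0,0,0]],[[0.1,0.05,-0.05],[0,0,0]]]' 0.7 && python3 - <<'E'
from h import *
for i in range(5): c=cam("wrist")
for o in packs(c,zb=.039): print([np.round(k,3) for k in o])
print([[np.round(k,3) for k in (o[4],o[1])] for o in packs(cam("top"),amin=50)])
s=ctrl.observe();print(s["tcp_pos"]);print(rows([.54,.306,.19],down(np.radians(180-4))))
E
```

```text
t: 34.98
tcp_pos: [0.615, -0.0095, 0.0518]
orientation: [-0.001, 0.015, 1.0, 0.0]
wrist_force: [-4.3, -0.0, 9.0]
opening: 0.0321
finger_force: 61.5
t: 35.65
tcp_pos: [0.6205, -0.0097, 0.1793]
orientation: [0.007, 0.016, 1.0, 0.0]
wrist_force: [1.3, -0.2, 1.0]
opening: 0.0428
finger_force: 0.0
t: 35.98
tcp_pos: [0.5767, 0.0119, 0.1917]
orientation: [0.001, 0.015, 1.0, 0.0]
wrist_force: [0.0, -0.5, 0.7]
opening: 0.0597
finger_force: 0.0
[array([0.823, 0.154]), np.float64(178.265), array([43.004, 75.77 ]), array([56.   , 57.333]), array([0.816, 0.154])]
[array([0.61 , 0.053]), np.float64(-1.561), array([33.125, 66.752]), array([145., 111.]), array([0.617, 0.053])]
[array([ 0.607, -0.01 ]), np.float64(-1.671), array([33.015, 67.68 ]), array([156., 115.]), array([ 0.614, -0.01 ])]
[[array([0.556, 0.306]), np.float64(-4.396)]]
[0.57665714 0.01120458 0.19102265]
([0.1147, 0.7337, 0.0024], [-0.0002, -0.0003, 0.0244])
```

```bash
python3 -m creep '[[[0.02,0.1,0],[0,0,0]],[[0.04,0.2,0],[0,0,0]],[[0.05,0.3,0],[0,0,0]],[[0.06,0.4,0],[0,0,0.0244]],[[0.077,0.5,0],[0,0,0.0244]],[[0.077,0.6,0],[0,0,0.0244]],[[0.077,0.6,0],[0,0,0.0244]],[[0.077,0.6,0],[0,0,0.0244]]]' 0.7 && python3 -m creep '[[[0.0,0.07,0.05],[0,0,0]],[[0.0,0.135,0.1],[0,0,0]],[[0.0,0.135,0.15],[0,0,0]],[[0.0,0.135,0.19],[0,0,0]],[[0.0,0.135,0.19],[0,0,0]],[[0.0,0.135,0.19],[0,0,0]],[[0.0,0.135,0.19],[0,0,0]]]' && python3 - <<'E'
from h import *
for i in range(4): c=cam("wrist")
print(ctrl.observe()["tcp_pos"],ctrl.observe()["joint_positions"].round(2))
P=packs(c)
for o in P: print([np.round(k,3) for k in o])
o=[k for k in P if abs(k[0][0]-.55)<.1]
if o: print(rows([*o[0][4],.034],down(np.radians(180+o[0][1]))))
E
```

```text
t: 36.95
tcp_pos: [0.5523, 0.2557, 0.191]
orientation: [-0.0, 0.032, 0.999, 0.0]
wrist_force: [-0.1, 0.0, -0.2]
opening: 0.0594
finger_force: 0.0
t: 37.53
tcp_pos: [0.558, 0.3051, 0.1165]
orientation: [0.001, 0.036, 0.999, 0.0]
wrist_force: [0.9, -0.4, 0.7]
opening: 0.0598
finger_force: 0.0
[0.55755694 0.30624776 0.11693548] [-0.62  0.6   0.09  1.74 -0.07  0.8   1.  ]
[array([0.548, 0.308]), np.float64(-2.62), array([31.163, 65.189]), array([132.667,  67.333]), array([0.555, 0.308])]
([0.0081, 0.0027, 0.2073], [0.0008, 0.0012, -0.0154])
```

```bash
python3 -m creep '[[[0.007,0.0027,0.06],[0,0,-0.0154]],[[0.007,0.0027,0.12],[0,0,-0.0154]],[[0.007,0.0027,0.17],[0,0,-0.0154]],[[0.007,0.0027,0.206],[0,0,-0.0154]],[[0.007,0.0027,0.206],[0,0,-0.0154]],[[0.007,0.0027,0.206],[0,0,-0.0154]]]' 0.7 && python3 -m creep '[[[0,0,0],[0,0,0]],[[0,0,0],[0,0,0]],[[0,0,0],[0,0,0]],[[0,0,0],[0,0,0]],[[0,0,0],[0,0,0]],[[0,0,0],[0,0,0]]]' 0 && python3 -m creep '[[[0,0,-0.05],[0,0,0]],[[0,0,-0.12],[0,0,0]],[[0,0,-0.2],[0,0,0]],[[0,0,-0.25],[0,0,0]],[[0,0,-0.3],[0,0,0]],[[0,0,-0.3],[0,0,0]]]' && python3 - <<'E'
from h import *
for i in range(6): c=cam("wrist")
s=ctrl.observe();print(s["tcp_pos"],s["opening"],s["finger_force"],s["wrist_force"]);R=down(np.pi-.0305)
print(rows([.6126,-.0735,.15],R))
E
```

```text
t: 38.23
tcp_pos: [0.554, 0.3075, 0.0331]
orientation: [-0.0, 0.022, 1.0, -0.0]
wrist_force: [-1.1, 0.1, 0.5]
opening: 0.0594
finger_force: 0.0
t: 38.73
tcp_pos: [0.5552, 0.3083, 0.0351]
orientation: [0.001, 0.022, 1.0, 0.001]
wrist_force: [-0.7, -0.3, 5.5]
opening: 0.0327
finger_force: 60.7
t: 39.23
tcp_pos: [0.5563, 0.309, 0.1582]
orientation: [0.004, 0.022, 1.0, 0.002]
wrist_force: [0.8, 1.2, -1.2]
opening: 0.0327
finger_force: 60.0
[0.55309138 0.30716114 0.15148354] 0.03264653320305754 59.97537016868591 [ 0.27987165  0.12527196 -1.02056238]
([-0.1913, -0.944, 0.0048], [-0.0011, -0.0015, -0.0091])
```

```bash
python3 -m creep '[[[0,-0.06,0],[0,0,-0.0091]],[[0,-0.14,0],[0,0,-0.0091]],[[0,-0.22,0],[0,0,-0.0091]],[[-0.02,-0.3,0],[0,0,-0.0091]],[[-0.04,-0.38,0],[0,0,-0.0091]],[[-0.06,-0.46,0],[0,0,-0.0091]],[[-0.06,-0.5,0],[0,0,-0.0091]],[[-0.06,-0.5,0],[0,0,-0.0091]]]' && python3 -m creep '[[[-0.02,-0.07,0],[0,0,0]],[[-0.04,-0.14,0],[0,0,0]],[[-0.06,-0.22,0],[0,0,0]],[[-0.09,-0.3,0],[0,0,0]],[[-0.12,-0.38,0],[0,0,0]],[[-0.13,-0.44,0],[0,0,0]],[[-0.13,-0.44,0],[0,0,0]],[[-0.13,-0.44,0],[0,0,0]]]' && python3 - <<'E'
from h import *
for i in range(6): c=cam("wrist")
s=ctrl.observe();print(s["tcp_pos"],s["opening"],s["finger_force"])
print(rows([.6136,-.0735,.08],down(np.pi-.0305)))
E
```

```text
t: 40.2
tcp_pos: [0.5689, 0.1006, 0.152]
orientation: [-0.001, 0.019, 1.0, -0.002]
wrist_force: [-0.3, -0.4, -1.6]
opening: 0.0327
finger_force: 60.0
t: 40.87
tcp_pos: [0.6151, -0.072, 0.152]
orientation: [-0.001, 0.017, 1.0, -0.0]
wrist_force: [-0.2, 0.8, -0.7]
opening: 0.0324
finger_force: 60.0
[ 0.61554142 -0.06887623  0.15302462] 0.032319961778396515 60.01613974571228
([0.0045, -0.0118, 0.1826], [0.0004, -0.0002, 0.0015])
```

```bash
python3 -m creep '[[[0.003,-0.01,0.05],[0,0,0.0015]],[[0.003,-0.01,0.1],[0,0,0.0015]],[[0.003,-0.01,0.15],[0,0,0.0015]],[[0.003,-0.01,0.1826],[0,0,0.0015]],[[0.003,-0.01,0.1826],[0,0,0.0015]],[[0.003,-0.01,0.1826],[0,0,0.0015]]]' && python3 - <<'E'
from h import *
for i in range(6): c=cam("wrist")
s=ctrl.observe();print(s["tcp_pos"],s["opening"],s["finger_force"])
print(rows([.6136,-.0735,.0525],down(np.pi-.0305)))
h=cv2.cvtColor(c[0],cv2.COLOR_BGR2HSV);m=cv2.inRange(h,(100,130,40),(130,255,255))
print([cv2.boundingRect(b) for b in blobs(m,150)])
E
```

```text
t: 41.67
tcp_pos: [0.614, -0.0741, 0.0798]
orientation: [-0.001, 0.016, 1.0, 0.0]
wrist_force: [-0.2, -0.3, -1.3]
opening: 0.0325
finger_force: 60.0
[ 0.61496434 -0.07473476  0.08126024] 0.03232532957002433 60.01375436782837
([0.0037, 0.003, 0.0719], [-0.0, 0.0012, -0.0016])
[(247, 201, 72, 126), (458, 184, 86, 108), (361, 184, 67, 107)]
```

```bash
python3 -m creep '[[[0,0.003,0.0],[0,0,0]],[[0,0.003,0.02],[0,0,0]],[[0,0.003,0.04],[0,0,0]],[[0,0.003,0.06],[0,0,0]],[[0,0.003,0.071],[0,0,0]],[[0,0.003,0.071],[0,0,0]],[[0,0.003,0.071],[0,0,0]],[[0,0.003,0.071],[0,0,0]]]' && python3 -m creep '[[[0,0,0],[0,0,0]],[[0,0,0],[0,0,0]],[[0,0,0],[0,0,0]],[[0,0,-0.04],[0,0,0]],[[0,0,-0.1],[0,0,0]],[[0,0,-0.2],[0,0,0]],[[0,0,-0.3],[0,0,0]],[[0,0,-0.3],[0,0,0]]]' 0.5 && python3 -m creep '[[[0.1,0.05,-0.1],[0,0,0]],[[0.1,0.1,-0.1],[0,0,0]],[[0.1,0.1,-0.1],[0,0,0]],[[0.1,0.1,-0.1],[0,0,0]]]' 0 && python3 - <<'E'
from h import *
for i in range(5): c=cam("wrist")
for o in packs(c,zb=.039): print([np.round(k,3) for k in o])
print([[np.round(k,3) for k in (o[4],o[1])] for o in packs(cam("top"),amin=50)])
s=ctrl.observe();print(s["tcp_pos"])
E
```

```text
t: 42.63
tcp_pos: [0.6139, -0.0735, 0.0512]
orientation: [-0.0, 0.016, 1.0, 0.0]
wrist_force: [-0.8, -0.7, 0.3]
opening: 0.0327
finger_force: 60.2
t: 43.3
tcp_pos: [0.6191, -0.0742, 0.18]
orientation: [0.007, 0.017, 1.0, -0.0]
wrist_force: [1.4, -0.0, 1.0]
opening: 0.0426
finger_force: 0.0
t: 43.63
tcp_pos: [0.576, -0.0304, 0.2127]
orientation: [0.001, 0.015, 1.0, 0.0]
wrist_force: [-0.2, -1.1, -0.1]
opening: -0.0
finger_force: 0.0
[array([0.609, 0.052]), np.float64(-1.973), array([35.096, 65.949]), array([138.667,  84.333]), array([0.616, 0.052])]
[array([ 0.608, -0.011]), np.float64(-1.909), array([33.139, 67.112]), array([120.333,  82.333]), array([ 0.615, -0.011])]
[array([ 0.605, -0.073]), np.float64(-2.468), array([33.972, 68.359]), array([118.,  87.]), array([ 0.612, -0.073])]
[[array([0.618, 0.054]), np.float64(-1.685)]]
[ 0.5756744  -0.03320026  0.21106227]
```

All three packs are seated within about 2 mm. Next I push the caps over from behind with closed fingers and press them shut.

```bash
python3 - <<'E'
from h import *
for i in range(3): cam("wrist")
s=ctrl.observe();print(s["tcp_pos"]);print(rows([.7324,.051,.215],down(np.pi-.0305)))
E
```

```text
[ 0.5756447  -0.03272395  0.21128545]
([-0.3846, 0.2224, -0.0096], [-0.0001, -0.0004, -0.0021])
```

```bash
python3 -m creep '[[[-0.08,0.04,-0.01],[0,0,0]],[[-0.16,0.09,-0.01],[0,0,0]],[[-0.24,0.14,-0.01],[0,0,0]],[[-0.32,0.18,-0.01],[0,0,0]],[[-0.385,0.222,-0.01],[0,0,0]],[[-0.385,0.222,-0.01],[0,0,0]],[[-0.385,0.222,-0.01],[0,0,0]],[[-0.385,0.222,-0.01],[0,0,0]]]' 0 && python3 -m creep '[[[0,0,0.04],[0,0,0]],[[0,0,0.08],[0,0,0]],[[0,0,0.12],[0,0,0]],[[0,0,0.16],[0,0,0]],[[0,0,0.16],[0,0,0]]]' && python3 -m creep '[[[0.04,0,0],[0,0,0]],[[0.08,0,0],[0,0,0]],[[0.12,0,0],[0,0,0]],[[0.16,0,0],[0,0,0]],[[0.2,0,0],[0,0,0]],[[0.24,0,0],[0,0,0]],[[0.2625,0,0],[0,0,0]],[[0.2625,0,0],[0,0,0]]]' && python3 - <<'E'
from h import *
c=cam("side");cv2.imwrite("pics/x1.png",cv2.resize(c[0][120:300,260:430],None,fx=3.3,fy=3.3))
E
```

```text
t: 44.75
tcp_pos: [0.7319, 0.0507, 0.2148]
orientation: [-0.001, 0.017, 1.0, -0.0]
wrist_force: [-0.3, 1.1, 0.1]
opening: 0.0001
finger_force: 0.0
t: 45.17
tcp_pos: [0.7296, 0.0498, 0.1485]
orientation: [-0.003, 0.017, 1.0, -0.001]
wrist_force: [-1.0, 0.3, -0.6]
opening: -0.0001
finger_force: 0.0
t: 45.83
tcp_pos: [0.6261, 0.0545, 0.153]
orientation: [-0.0, 0.017, 1.0, 0.0]
wrist_force: [-0.0, 0.0, -0.4]
opening: 0.0002
finger_force: 0.0
```

View pics/x1.png

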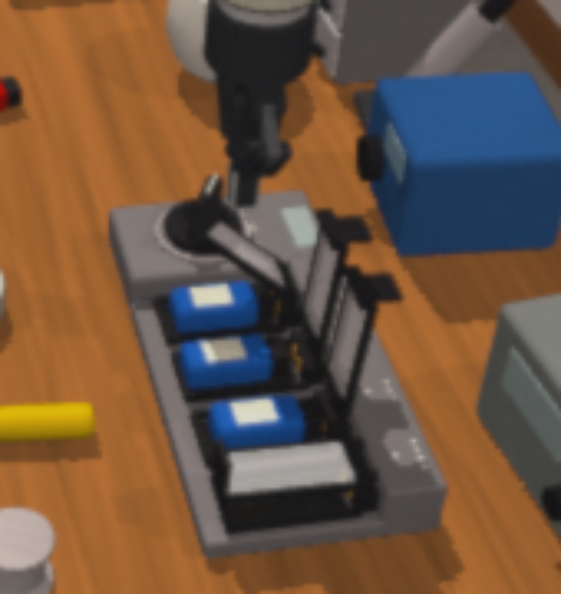

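Side view: cap 1 is tilted forward to about 45° under the fingers, and caps 2 and 3 are upright. All three packs are seated and cap 4 is shut. I press cap 1 down.

```bash
python3 -m creep '[[[0.01,0,0.03],[0,0,0]],[[0.02,0,0.06],[0,0,0]],[[0.03,0,0.09],[0,0,0]],[[0.04,0,0.12],[0,0,0]],[[0.05,0,0.15],[0,0,0]],[[0.06,0,0.175],[0,0,0]],[[0.0675,0,0.19],[0,0,0]],[[0.0675,0,0.19],[0,0,0]]]' && python3 -m creep '[[[0,0,0.005],[0,0,0]],[[0,0,0.01],[0,0,0]],[[0,0,0.0125],[0,0,0]],[[0,0,0.0125],[0,0,0]],[[0,0,0.0125],[0,0,0]]]'
```

```text
t: 46.55
tcp_pos: [0.5996, 0.0556, 0.0744]
orientation: [-0.001, 0.017, 1.0, -0.0]
wrist_force: [-1.0, -0.2, 0.1]
opening: -0.0001
finger_force: 0.0
t: 46.97
tcp_pos: [0.6015, 0.0558, 0.072]
orientation: [0.001, 0.017, 1.0, 0.0]
wrist_force: [-1.2, -0.5, 4.9]
opening: 0.0
finger_force: 2.4
```

```bash
python3 -m creep '[[[0,0,0.003],[0,0,0]],[[0,0,0.005],[0,0,0]],[[0,0,0.005],[0,0,0]]]' && python3 -m creep '[[[0,0,-0.1],[0,0,0]],[[0,0,-0.2],[0,0,0]],[[0,0,-0.3],[0,0,0]],[[0,0,-0.36],[0,0,0]],[[0,0,-0.36],[0,0,0]]]' && python3 - <<'E'
from h import *
for i in range(6): cam("wrist")
s=ctrl.observe();print(s["tcp_pos"]);print(rows([.7304,-.013,.215],down(np.pi-.0305)))
E
```

```text
t: 47.22
tcp_pos: [0.6016, 0.0558, 0.0717]
orientation: [0.001, 0.017, 1.0, 0.0]
wrist_force: [-5.4, -1.1, 16.9]
opening: 0.0004
finger_force: 8.7
t: 47.63
tcp_pos: [0.6044, 0.0562, 0.2198]
orientation: [0.006, 0.017, 1.0, 0.001]
wrist_force: [0.7, -0.3, 0.3]
opening: 0.0002
finger_force: 0.0
[0.59965381 0.05574752 0.21103398]
([-0.3323, -0.161, -0.0108], [-0.0004, -0.0019, -0.0015])
```

```bash
python3 -m creep '[[[-0.07,-0.03,-0.01],[0,0,0]],[[-0.14,-0.07,-0.01],[0,0,0]],[[-0.2,-0.1,-0.01],[0,0,0]],[[-0.27,-0.13,-0.01],[0,0,0]],[[-0.332,-0.161,-0.01],[0,0,0]],[[-0.332,-0.161,-0.01],[0,0,0]],[[-0.332,-0.161,-0.01],[0,0,0]],[[-0.332,-0.161,-0.01],[0,0,0]]]' 0 && python3 -m creep '[[[0,0,0.04],[0,0,0]],[[0,0,0.08],[0,0,0]],[[0,0,0.12],[0,0,0]],[[0,0,0.16],[0,0,0]],[[0,0,0.16],[0,0,0]]]' && python3 -m creep '[[[0.04,0,0],[0,0,0]],[[0.08,0,0],[0,0,0]],[[0.12,0,0],[0,0,0]],[[0.16,0,0],[0,0,0]],[[0.2,0,0],[0,0,0]],[[0.24,0,0],[0,0,0]],[[0.2625,0,0],[0,0,0]],[[0.2625,0,0],[0,0,0]]]' && python3 -m creep '[[[0.01,0,0.03],[0,0,0]],[[0.02,0,0.06],[0,0,0]],[[0.03,0,0.09],[0,0,0]],[[0.04,0,0.12],[0,0,0]],[[0.05,0,0.15],[0,0,0]],[[0.06,0,0.175],[0,0,0]],[[0.0675,0,0.19],[0,0,0]],[[0.0675,0,0.19],[0,0,0]]]' && python3 -m creep '[[[0,0,0.005],[0,0,0]],[[0,0,0.01],[0,0,0]],[[0,0,0.0125],[0,0,0]],[[0,0,0.015],[0,0,0]],[[0,0,0.015],[0,0,0]]]'
```

```text
t: 48.6
tcp_pos: [0.7301, -0.0124, 0.2149]
orientation: [-0.002, 0.016, 1.0, 0.0]
wrist_force: [0.2, 0.4, -0.0]
opening: 0.0002
finger_force: 0.0
t: 49.02
tcp_pos: [0.7279, -0.0114, 0.1488]
orientation: [-0.004, 0.016, 1.0, 0.0]
wrist_force: [-0.4, 0.5, -0.5]
opening: -0.0001
finger_force: 0.0
t: 49.68
tcp_pos: [0.6246, -0.0087, 0.1537]
orientation: [-0.0, 0.016, 1.0, 0.0]
wrist_force: [0.0, 0.4, -0.1]
opening: -0.0001
finger_force: 0.0
t: 50.35
tcp_pos: [0.5982, -0.0084, 0.0755]
orientation: [-0.001, 0.016, 1.0, -0.0]
wrist_force: [-1.5, 0.3, 0.7]
opening: 0.0002
finger_force: 0.0
t: 50.77
tcp_pos: [0.5999, -0.0086, 0.072]
orientation: [0.001, 0.016, 1.0, 0.0]
wrist_force: [-2.0, 0.9, 7.1]
opening: 0.0001
finger_force: 2.8
```

```bash
python3 -m creep '[[[0,0,0.002],[0,0,0]],[[0,0,0.004],[0,0,0]],[[0,0,0.004],[0,0,0]]]' && python3 -m creep '[[[0,0,-0.1],[0,0,0]],[[0,0,-0.2],[0,0,0]],[[0,0,-0.3],[0,0,0]],[[0,0,-0.36],[0,0,0]],[[0,0,-0.36],[0,0,0]]]' && python3 -m creep '[[[-0.07,-0.03,-0.01],[0,0,0]],[[-0.14,-0.07,-0.01],[0,0,0]],[[-0.2,-0.1,-0.01],[0,0,0]],[[-0.27,-0.13,-0.01],[0,0,0]],[[-0.332,-0.161,-0.01],[0,0,0]],[[-0.332,-0.161,-0.01],[0,0,0]],[[-0.332,-0.161,-0.01],[0,0,0]],[[-0.332,-0.161,-0.01],[0,0,0]]]' 0 && python3 - <<'E'
from h import *
for i in range(4): cam("wrist")
s=ctrl.observe();print(s["tcp_pos"]);print(rows([.7284,-.077,.215],down(np.pi-.0305)))
E
```

```text
t: 51.02
tcp_pos: [0.6, -0.0085, 0.0717]
orientation: [0.001, 0.016, 1.0, 0.0]
wrist_force: [-5.0, -0.5, 16.5]
opening: -0.0
finger_force: 7.9
t: 51.43
tcp_pos: [0.6029, -0.0086, 0.2201]
orientation: [0.006, 0.017, 1.0, 0.0]
wrist_force: [1.0, 0.9, -0.3]
opening: -0.0003
finger_force: 0.0
t: 52.1
tcp_pos: [0.7291, -0.0768, 0.2161]
orientation: [-0.001, 0.016, 1.0, 0.0]
wrist_force: [-0.3, 0.1, -0.8]
opening: -0.0
finger_force: 0.0
[ 0.72930771 -0.07633338  0.21749399]
([0.0022, -0.0017, 0.0062], [0.0003, 0.0, -0.0009])
```

```bash
python3 -m creep '[[[0,0,0.04],[0,0,0]],[[0,0,0.08],[0,0,0]],[[0,0,0.12],[0,0,0]],[[0,0,0.165],[0,0,0]],[[0,0,0.165],[0,0,0]]]' && python3 -m creep '[[[0.04,0,0],[0,0,0]],[[0.08,0,0],[0,0,0]],[[0.12,0,0],[0,0,0]],[[0.16,0,0],[0,0,0]],[[0.2,0,0],[0,0,0]],[[0.24,0,0],[0,0,0]],[[0.2625,0,0],[0,0,0]],[[0.2625,0,0],[0,0,0]]]' && python3 -m creep '[[[0.01,0,0.03],[0,0,0]],[[0.02,0,0.06],[0,0,0]],[[0.03,0,0.09],[0,0,0]],[[0.04,0,0.12],[0,0,0]],[[0.05,0,0.15],[0,0,0]],[[0.06,0,0.175],[0,0,0]],[[0.0675,0,0.19],[0,0,0]],[[0.0675,0,0.19],[0,0,0]]]' && python3 -m creep '[[[0,0,0.005],[0,0,0]],[[0,0,0.01],[0,0,0]],[[0,0,0.0125],[0,0,0]],[[0,0,0.015],[0,0,0]],[[0,0,0.015],[0,0,0]],[[0,0,0.018],[0,0,0]],[[0,0,0.018],[0,0,0]]]'
```

```text
t: 52.72
tcp_pos: [0.7273, -0.0763, 0.1475]
orientation: [-0.003, 0.016, 1.0, 0.0]
wrist_force: [-1.8, -0.4, -0.9]
opening: 0.0001
finger_force: 0.0
t: 53.38
tcp_pos: [0.6237, -0.0737, 0.1523]
orientation: [0.0, 0.016, 1.0, 0.0]
wrist_force: [0.4, 0.3, 0.2]
opening: 0.0
finger_force: 0.0
t: 54.05
tcp_pos: [0.597, -0.0728, 0.0739]
orientation: [-0.001, 0.016, 1.0, 0.0]
wrist_force: [0.3, -0.0, -0.0]
opening: 0.0002
finger_force: 0.0
t: 54.63
tcp_pos: [0.599, -0.0731, 0.0716]
orientation: [0.001, 0.017, 1.0, 0.0]
wrist_force: [-7.8, 0.1, 21.2]
opening: -0.0003
finger_force: 10.9
```

```bash
python3 -m creep '[[[0,0,-0.1],[0,0,0]],[[0,0,-0.2],[0,0,0]],[[0.03,0.06,-0.3],[0,0,0]],[[0.06,0.12,-0.33],[0,0,0]],[[0.06,0.16,-0.33],[0,0,0]],[[0.06,0.16,-0.33],[0,0,0]],[[0.06,0.16,-0.33],[0,0,0]]]' 0.4 && python3 - <<'E'
from h import *
for i in range(5): c=cam("wrist")
s=ctrl.observe();print(s["tcp_pos"])
g=cv2.cvtColor(c[0],cv2.COLOR_BGR2GRAY).astype(int)
h=.0305;ux=np.array([np.cos(h),-np.sin(h)]);uy=np.array([np.sin(h),np.cos(h)])
for k in range(4):
    B=np.array([.6165,.0545])-.064*k*uy
    p=proj(c,[[*(B-.0465*ux),.067]])[0]; u,v=p.round().astype(int)
    # dark tab extents along row and col
    print(k+1,p.round(1),"tab",g[v-3:v+1,u-3:u+4].mean().round(),"cols",[int(g[v-2,u+d]) for d in(-30,-26,-22,-18,-12,0,12,18,22,26)],"col below",[int(g[v+d,u]) for d in(-24,-18,-12,-6,0,3,6,10,14)])
print(rows([.6245,.136,.17],down(np.radians(238.25))))
E
```

```text
t: 55.22
tcp_pos: [0.5765, -0.0072, 0.2009]
orientation: [0.001, 0.015, 1.0, 0.0]
wrist_force: [-0.1, 0.1, -0.7]
opening: 0.0342
finger_force: 0.0
[ 0.5759618  -0.00958055  0.1993576 ]
1 [359.4 198.7] tab 70.0 cols [63, 165, 205, 174, 70, 72, 69, 74, 83, 117] col below [149, 150, 60, 62, 70, 207, 210, 209, 209]
2 [285.  198.9] tab 65.0 cols [115, 84, 153, 198, 66, 67, 69, 207, 67, 108] col below [149, 147, 55, 55, 67, 208, 210, 219, 231]
3 [210.6 199.2] tab 51.0 cols [34, 101, 100, 48, 47, 50, 54, 206, 208, 56] col below [147, 147, 35, 39, 51, 210, 212, 211, 212]
4 [136.3 199.4] tab 38.0 cols [135, 108, 110, 64, 37, 37, 28, 101, 204, 205] col below [152, 143, 25, 27, 43, 93, 201, 201, 201]
([-0.1086, 0.368, 0.073], [-0.0001, -0.0008, -0.6695])
```

```bash
python3 -m creep '[[[-0.02,0.08,0],[0,0,-0.07]],[[-0.04,0.16,0],[0,0,-0.15]],[[-0.07,0.24,0],[0,0,-0.22]],[[-0.1086,0.32,0],[0,0,-0.3]],[[-0.1086,0.368,0.03],[0,0,-0.38]],[[-0.1086,0.368,0.07],[0,0,-0.45]],[[-0.1086,0.368,0.073],[0,0,-0.5]],[[-0.1086,0.368,0.073],[0,0,-0.5]]]' 0.45 && python3 -m creep '[[[0,0,0.03],[0,0,-0.07]],[[0,0,0.06],[0,0,-0.14]],[[0,0,0.1],[0,0,-0.17]],[[0,0,0.1],[0,0,-0.17]],[[0,0,0.1],[0,0,-0.17]]]' && python3 - <<'E'
from h import *
for i in range(6): c=cam("wrist")
s=ctrl.observe();print(s["tcp_pos"],s["joint_positions"][6]);print(rows([.6245,.136,.075],down(np.radians(238.25))))
g=cv2.cvtColor(c[0],cv2.COLOR_BGR2GRAY)
print(proj(c,[(.6245+.025*np.cos(np.radians(58.25)),.136+.025*np.sin(np.radians(58.25)),.072)]).round(1))
w=(g>130).astype(np.uint8);w[:190]=0;w[330:]=0;w[:,:270]=0;w[:,300:]=0
print([(cv2.boundingRect(b),cast(c,b[:,0].mean(0),.072).round(4)) for b in blobs(w,5)])
E
```

```text
t: 56.13
tcp_pos: [0.6236, 0.1367, 0.1686]
orientation: [-0.002, -0.368, 0.93, 0.0]
wrist_force: [-0.4, -0.9, 0.5]
opening: 0.0384
finger_force: 0.0
t: 56.55
tcp_pos: [0.6242, 0.1364, 0.1302]
orientation: [-0.001, -0.486, 0.874, 0.0]
wrist_force: [0.5, 0.4, -0.4]
opening: 0.0381
finger_force: 0.0
[0.62482261 0.13768323 0.13174253] 2.249751192519787
([0.0042, -0.0013, 0.1419], [-0.0008, 0.0007, 0.0013])
[[281.7 276. ]]
[((270, 247, 30, 83), array([[0.641 , 0.1667, 0.072 ]]))]
```

```bash
python3 -m creep '[[[0.004,-0.001,0.04],[0,0,0]],[[0.004,-0.001,0.08],[0,0,0]],[[0.004,-0.001,0.12],[0,0,0]],[[0.004,-0.001,0.1385],[0,0,0]],[[0.004,-0.001,0.1385],[0,0,0]]]' 0.45 && python3 -m creep '[[[0,0,0],[0,0,0]],[[0,0,0],[0,0,0]],[[0,0,0],[0,0,0]],[[0,0,0],[0,0,0]],[[0,0,0],[0,0,0]],[[0,0,0],[0,0,0]]]' 0 && python3 -m creep '[[[0,0,0.01],[0,0,0]],[[0,0,0.02],[0,0,0]],[[0,0,0.03],[0,0,0]],[[0,0,0.033],[0,0,0]],[[0,0,0.033],[0,0,0]]]'
```

```text
t: 57.27
tcp_pos: [0.6227, 0.1357, 0.0738]
orientation: [-0.001, -0.488, 0.873, 0.0]
wrist_force: [-0.3, -0.9, 0.4]
opening: 0.0387
finger_force: 0.0
t: 57.77
tcp_pos: [0.625, 0.1359, 0.0765]
orientation: [0.001, -0.488, 0.873, -0.001]
wrist_force: [2.5, 0.1, 3.5]
opening: 0.0127
finger_force: 61.4
t: 58.18
tcp_pos: [0.6252, 0.136, 0.0645]
orientation: [0.001, -0.488, 0.873, -0.001]
wrist_force: [-0.9, -2.2, 17.9]
opening: 0.0127
finger_force: 63.4
```

At the stop (12 mm down, 18 N). I turn it 90° clockwise to three.

```bash
python3 -m creep '[[[0,0,0],[0,0,0.07]],[[0,0,0],[0,0,0.14]],[[0,0,0],[0,0,0.21]],[[0,0,0],[0,0,0.28]],[[0,0,0],[0,0,0.35]],[[0,0,0],[0,0,0.42]],[[0,0,0],[0,0,0.49]],[[0,0,0],[0,0,0.5]]]' && python3 -m creep '[[[0,0,0],[0,0,0.07]],[[0,0,0],[0,0,0.14]],[[0,0,0],[0,0,0.21]],[[0,0,0],[0,0,0.28]],[[0,0,0],[0,0,0.35]],[[0,0,0],[0,0,0.42]],[[0,0,0],[0,0,0.49]],[[0,0,0],[0,0,0.5]]]' && python3 -m creep '[[[0,0,0],[0,0,0]],[[0,0,0],[0,0,0]]]' && python3 - <<'E'
from h import *
x=q2R(ctrl.observe()["orientation"]).as_matrix()[:,0];print(np.degrees(np.arctan2(x[1],x[0])))
E
```

```text
t: 58.85
tcp_pos: [0.6251, 0.1362, 0.0645]
orientation: [0.001, -0.114, 0.993, 0.0]
wrist_force: [-2.0, -1.3, 17.4]
opening: 0.0129
finger_force: 63.5
t: 59.52
tcp_pos: [0.6253, 0.1365, 0.0645]
orientation: [0.001, 0.274, 0.962, 0.001]
wrist_force: [-1.7, -1.6, 16.8]
opening: 0.0125
finger_force: 63.6
t: 59.68
tcp_pos: [0.6253, 0.1364, 0.0645]
orientation: [0.001, 0.272, 0.962, 0.001]
wrist_force: [-1.7, -0.5, 18.0]
opening: 0.0128
finger_force: 63.6
148.41364011034287
```

```bash
python3 -m creep '[[[0,0,-0.01],[0,0,0]],[[0,0,-0.02],[0,0,0]],[[0,0,-0.033],[0,0,0]],[[0,0,-0.033],[0,0,0]]]' && python3 -m creep '[[[0,0,0],[0,0,0]],[[0,0,0],[0,0,0]],[[0,0,0],[0,0,0]],[[0,0,0],[0,0,0]]]' 0.4 && python3 -m creep '[[[0,0,-0.06],[0,0,0]],[[0,0,-0.12],[0,0,0]],[[0,0,-0.2],[0,0,0]],[[0,0,-0.25],[0,0,0]],[[0.1,0,-0.25],[0,0,0]],[[0.1,0,-0.25],[0,0,0]]]' && python3 - <<'E'
from h import *
for i in range(6): c=cam("wrist")
s=ctrl.observe();print(s["tcp_pos"])
def P(a,r,z=.072): return [.6245+r*np.cos(np.radians(a)),.136+r*np.sin(np.radians(a)),z]
g=cv2.cvtColor(c[0],cv2.COLOR_BGR2GRAY)
for z in(.06,.072):
  for a in range(-75,75,10): 
    q=proj(c,[P(a-1.75,r,z) for r in(.014,.018,.022,.025)]).round().astype(int)
    print(z,a,[int(g[j-1:j+2,i-1:i+2].max()) for i,j in q if 0<=i<559 and 0<=j<419],end="; ")
  print()
w=(g>140).astype(np.uint8)
ctr=proj(c,[P(0,0)])[0];print(ctr)
yy,xx=np.mgrid[:420,:560];mask=np.hypot(xx-ctr[0],yy-ctr[1])<60
for b in blobs(w*mask,4):
    r=cv2.minAreaRect(b)
    if max(r[1])<45:
        W=cast(c,[b[:,0].mean(0)],.072)[0]-[.6245,.136,0];print(np.round(r[0]),np.round(r[1]),W[:2].round(3),np.degrees(np.arctan2(W[1],W[0])).round(1))
E
```

```text
t: 60.02
tcp_pos: [0.6251, 0.1364, 0.0763]
orientation: [0.002, 0.272, 0.962, 0.001]
wrist_force: [4.2, -0.3, 2.9]
opening: 0.0128
finger_force: 61.4
t: 60.35
tcp_pos: [0.6225, 0.1359, 0.0742]
orientation: [-0.001, 0.272, 0.962, -0.001]
wrist_force: [0.3, -0.1, -0.5]
opening: 0.0339
finger_force: 0.0
t: 60.85
tcp_pos: [0.5851, 0.1608, 0.1755]
orientation: [-0.003, 0.27, 0.963, 0.001]
wrist_force: [-0.6, 1.0, -1.0]
opening: 0.0343
finger_force: 0.0
[0.59015195 0.15601094 0.17489825]
0.06 -75 [53, 53, 53, 120]; 0.06 -65 [51, 53, 52, 127]; 0.06 -55 [55, 52, 52, 137]; 0.06 -45 [83, 56, 57, 79]; 0.06 -35 [234, 235, 233, 233]; 0.06 -25 [223, 223, 224, 164]; 0.06 -15 [58, 58, 57, 164]; 0.06 -5 [56, 59, 59, 184]; 0.06 5 [58, 59, 60, 193]; 0.06 15 [58, 60, 60, 194]; 0.06 25 [60, 60, 61, 156]; 0.06 35 [59, 60, 60, 79]; 0.06 45 [59, 60, 60, 60]; 0.06 55 [60, 59, 60, 59]; 0.06 65 [60, 59, 62, 60]; 
0.072 -75 [53, 99, 159, 186]; 0.072 -65 [52, 126, 112, 112]; 0.072 -55 [55, 133, 147, 148]; 0.072 -45 [86, 57, 57, 84]; 0.072 -35 [235, 235, 233, 233]; 0.072 -25 [224, 223, 165, 164]; 0.072 -15 [58, 64, 95, 133]; 0.072 -5 [59, 184, 150, 150]; 0.072 5 [58, 190, 151, 156]; 0.072 15 [59, 188, 226, 208]; 0.072 25 [59, 91, 195, 232]; 0.072 35 [60, 60, 206, 175]; 0.072 45 [60, 60, 183, 199]; 0.072 55 [60, 60, 70, 122]; 0.072 65 [60, 59, 60, 59]; 
[284.53275751 264.44561387]
[332. 298.] [3. 6.] [0.048 0.018] 20.7
[261. 283.] [8. 7.] [ 0.005 -0.026] -80.0
[258. 274.] [21.  2.] [-0.003 -0.023] -98.3
```

```bash
python3 -m creep '[[[0.05,0,-0.1],[0,0,0]],[[0.1,0,-0.2],[0,0,0]],[[0.1,0,-0.2],[0,0,0]],[[0.1,0,-0.2],[0,0,0]],[[0.1,0,-0.2],[0,0,0]],[[0.1,0,-0.2],[0,0,0]]]' && python3 - <<'E'
from h import *
for i in range(4): c=cam("wrist")
g=cv2.cvtColor(c[0],cv2.COLOR_BGR2GRAY).astype(int)
h=.0305;ux=np.array([np.cos(h),-np.sin(h)]);uy=np.array([np.sin(h),np.cos(h)])
for k in range(3):
    B=np.array([.6165,.0545])-.064*k*uy
    for d,z in((-.0465,.067),(-.035,.047),(0,.047)):
        u,v=proj(c,[[*(B+d*ux),z]])[0].round().astype(int)
        if 2<u<557 and 2<v<417: print(k+1,d,(u,v),c[0][v,u])
print(ctrl.observe()["t"],ctrl.observe()["wrist_force"]);print(ctrl.finish_job())
E
```

```text
t: 61.65
tcp_pos: [0.5555, 0.1768, 0.254]
orientation: [-0.001, 0.273, 0.962, -0.001]
wrist_force: [-0.1, -1.4, 0.4]
opening: 0.0343
finger_force: 0.0
1 -0.0465 (np.int64(198), np.int64(256)) [51 52 61]
1 -0.035 (np.int64(208), np.int64(256)) [218 203 191]
1 0 (np.int64(224), np.int64(278)) [53 53 55]
2 -0.0465 (np.int64(152), np.int64(281)) [52 54 58]
2 -0.035 (np.int64(165), np.int64(279)) [218 202 190]
2 0 (np.int64(182), np.int64(300)) [217 211 206]
3 -0.0465 (np.int64(109), np.int64(304)) [38 38 42]
3 -0.035 (np.int64(124), np.int64(301)) [216 200 187]
3 0 (np.int64(141), np.int64(321)) [49 48 48]
61.85 [0.36170288 0.59019213 0.02107252]
the job is handed in; nothing more can be done
None
```

I loaded the three packs into bays 1–3 with plugs on the contacts and pressed their caps shut, then turned the selector from off to three, where it sprang out; the job was handed in at about 62 s, and no verdict came back.

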